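Gauge the stool screw's pitch and keep the leaf that fits

TASK

We need the thread pitch of the screw stool lying in the middle of the bench, not the one waiting at the left end. Try the pitch leaves against its spindle, comb along the thread, until you find the one whose teeth sit fully home in the grooves, and hold it there for a moment to be sure. Then put that leaf flat in the grey tray, leave the other two lying across the battens of the gauge board, and do not disturb anything else on the bench.

Things in the scene. Friction and masses are not known exactly. Their poses are not given: they have to be found in the camera images.
- stool_a: One screw stool, fixed, lying over: wooden seat 300 mm across, 28 mm thick, on the upper end of a steel screw spindle. It rests on the seat's rim (+y side; top edge 260 mm up) and the spindle's foot, chocked; so the spindle slopes up to the seat at 30 degrees. Origin: on the bench under the middle of the thread.
- stool_b: The other screw stool, same sizes, another thread pitch. Which stool lies in the middle of the bench (y below 0.35; this one is to be gauged) and which waits at the left end (y about 0.5) changes. Pitches lie between 6 and 12 mm and are not told; one leaf fits.
- stool_a_thread (a point): Point on the spindle's axis, mid-thread, 62 mm up. y runs up the spindle to the seat, x is level, away from the robot, z square to both, leaning 30 degrees from vertical away from the seat. Along y: foot at -95 mm, thread from -83 to +91, seat at +135. 32 mm across crests, grooves 3.5 mm deep, 60 degree flanks.
- stool_b_thread (a point): The same point, axes and sizes on the other stool. On both, square across from this point on the robot's side (-x) lies the centre of a groove; on the far side (+x) a crest (right-hand thread, winding half a pitch).
- leaf_p_grip (a point): Middle of a leaf's tang, mid-thickness: grip here across y. Leaf: T-shaped steel plate 5 mm thick, 0.15 kg; tang 26 mm wide from x = -42 to +36 mm, then a comb head 80 mm wide, 20 mm deep, with teeth 3.7 mm tall on its front edge (tips at x = 59.7 mm). x to the teeth, y along their row, z through the plate (up on the board).
- leaf_p_comb (a point): Middle of that leaf's row of tooth tips, mid-thickness; a tooth is centred here; axes as the grip. Fully home in the thread this point is 12.5 mm from the spindle's axis; a leaf of the wrong pitch rides on the crests and stops about 16 mm from it. The three leaves differ only in tooth pitch.
- leaf_q_grip (a point): The same point and axes of a second leaf: same size, another tooth pitch.
- leaf_q_comb (a point): Middle of the row of tooth tips of a second leaf, as for the first.
- leaf_r_grip (a point): The same point and axes of a third leaf: same size, another tooth pitch.
- leaf_r_comb (a point): Middle of the row of tooth tips of a third leaf, as for the first.
- leaf_p: The leaf itself; origin under its grip point, on the underside.
- leaf_q: The leaf itself; origin under its grip point, on the underside.
- leaf_r: The leaf itself; origin under its grip point, on the underside.
- board: Gauge board, fixed: plywood base 112 x 290 x 6 mm (x, y, z), two wooden battens along y rising to 28 mm above the bench: 12 mm wide at x = -41 mm, 16 mm wide at x = +42 mm. The leaves lie across them 92 mm apart, tangs to the robot, teeth away, undersides at 28 mm; fingers fit beside and below the tangs between the battens. Origin: centre of underside.
- tray: Grey plastic tray, fixed, 160 x 130 mm outside (x, y), 22 mm high, walls and floor 4 mm: where the leaf that fits goes. Origin: centre of the underside.
- oil_bottle: Bystander: white oil bottle, 44 mm across, 115 mm tall; origin at its underside.
- brass_nut: Bystander: brass nut ring, 56 mm across, 30 mm tall; origin at its underside.
- wrench: Bystander: steel wrench lying flat; origin at its underside.
- beaker: Bystander: glass beaker, 72 mm across, 85 mm tall; origin at its underside.

How it is judged:
By the outcome, as a careful person would: the job done as asked, in the order asked, and still so for the second after the job is handed in, with the robot touching nothing.
It also fails if it takes over 72 s, if anything falls off the work surface, if the arm or the gripper's body presses on something with over 40 N, if the wrist force passes 120 N, or if a joint passes its speed limit or range.

ROBOT

A 6-joint arm with a two-finger parallel gripper is mounted at the origin on the work surface. World frame = base frame: x ahead of the robot, y to its left, z up, the work surface at z = 0. Lengths are in m, angles in rad, forces in N, time in s.
With the tool pointing down it reaches from about 0.225 to 0.875 m from the base axis. Payload 3.4 kg.
Tool frame: the origin (TCP) lies between the finger pads; the fingertips stand 14 mm ahead of it and the grasp point (between the pads) lies 5 mm behind it; z points along the fingers, y is the direction in which the jaws open and shut (so a half turn about z gives the same grasp; the last joint's range is limited). The gripper opens to 85 mm and grips with 20 to 120 N. Pads are 22 mm wide; open, the fingers measure 114 mm over their backs; the gripper's body (76 mm by 85 mm) begins 54 mm behind the grasp point. The pads swing forward as they close: fully open they stand 13 mm farther back than shut.
Start: joints at [1.043, 0.276, 1.505, -0, 1.361, -0.121], TCP at [0.228, 0.528, 0.245] pointing down, gripper open.
Joint ranges: [-2.89, 2.89], [-0.75, 2.08], [0.22, 2.7], [-1.18, 4.32], [0.11, 2.71], [-2.7, 2.7]. Speed limits (rad/s): [2.57, 2.57, 3.14, 3.14, 3.14, 3.14].

INTERFACE

Orientations are given as a unit quaternion [w, x, y, z].
In Python, from rig import manip, get_image, job gives the robot as it stands. The module is installed in compiled form; this text tells all that it offers.
- The arm moves only by the tool step_arm, never from a script. Its argument "moves" is one flat list of numbers, 5 for each row, row after row: the shift along the tool's x, y, z as a fraction of full scale, then the turn about the tool's z as a fraction of full scale, then the gripper's target within -1 to 1 (shut at 1, half-way at 0, fully open at -1). In form: [dx, dy, dz, twist, hand, dx, dy, dz, twist, hand, ...]. A call has 1 to 5 rows; each row is the pose to reach, as a shift and turn from the pose commanded when the call began, along the tool's axes at that moment, turning the shorter way round; what a row does not reach only later rows make up. Full scale, the value 1, is 500 mm for a shift and pi rad for a turn. A row lasts 1/10 s, in which the tool goes at most 50 mm and 8.59 degrees, less where a joint would pass 70% of its speed; a pose out of reach is approached as far as the arm can. A call with a number of a shift or a turn outside -1 to 1 is refused whole. A call with a gripper value outside its range is refused whole. The fingers move at their own pace and stop on an object; "force" is the grip in N (left out, the last holds). Time passes only in rows, so rows that repeat a pose let the fingers close. It gives the time, the measured TCP pose, the force and the opening at its end, in the units of the state.
- manip.get_state(): the state, without advancing time (a new reading comes with each control period).
- get_image(name): name is "scene" or "top" or "wrist"; returns a dict with "frame" (384x512x3 uint8, blue, green, red), "fx", "fy", "cx", "cy" (pixels), "k1" (the pictures are not rectified: a ray, as slopes to the right and down, at radius r is drawn at 1 + k1 r^2 times it, then the intrinsics apply), "rvec" (rotation vector, rad) and "tvec" (3), from world to camera coordinates, as OpenCV has them; the wrist camera has in their place "T_tool_cam" (4x4, takes a point from camera to tool coordinates, whose origin is the TCP and whose axes are the flange's). Camera axes: x right, y down, z forward; pixel columns grow to the right and rows downward; lengths in m; the calibration is good to about 2 mm. A picture is of the moment at which its call begins: read the wrist's pose just before it. There is no depth.
- job.sign_off(): hands the job in, once; it reports no verdict.
The state is a dict: "clock": time; "qpos": joint angles; "qd": joint speeds; "effort": joint torques, N m; "position": TCP position; "ee_rot": TCP orientation; "contact_force": force on the tool from outside, world axes, zero at the start; "moment": the same for the moment, N m; "width": finger opening in m.
Only numpy, scipy, OpenCV 4.12 (cv2) and the standard library are available. Lean on these libraries where they do the work, as an engineer would, in place of code of your own. Each camera call takes 0.05 s, during which the arm holds its last target. There are 200 camera calls.

## Working session

There is one attempt and no reset: what is moved stays moved. The work goes in short steps, Python scripts to look and compute and a tool call to move; the robot and the scene stay as the last step left them, time stands still between calls to the robot, and variables do not carry over. Pictures are saved under pics/ and viewed, about 8 in all and at most 12, crops included, and the job is handed in when it is done.

Besides the shell and the picture viewer there is one more tool, called after ">>>" as a command line: name --argument value ..., lists and objects as JSON in quotes. step_arm: Moves the arm, as the interface text tells. Its arguments: {"type":"object","properties":{"moves":{"type":"array","items":{"type":"number","minimum":-1,"maximum":1}},"force":{"type":"number"}},"required":["moves"]}

```bash
mkdir -p pics; cat > h.py <<'E'
import numpy as np, cv2
from rig import manip, get_image, job
from scipy.spatial.transform import Rotation as R
def rot(q): return R.from_quat([q[1],q[2],q[3],q[0]]).as_matrix()
def cam(im):  # returns cam centre and world-from-cam rotation
    if 'rvec' in im:
        Rc=cv2.Rodrigues(np.array(im['rvec'],float))[0]; return -Rc.T@np.array(im['tvec']).ravel(), Rc.T
    s=im['state']; T=np.eye(4); T[:3,:3]=rot(s['ee_rot']); T[:3,3]=s['position']; T=T@np.array(im['T_tool_cam']); return T[:3,3],T[:3,:3]
def shot(n,f=None):
    s=manip.get_state(); im=get_image(n); im['state']=s
    if f: cv2.imwrite('pics/'+f,im['frame'])
    return im
def ray(im,u,v):
    x=(u-im['cx'])/im['fx']; y=(v-im['cy'])/im['fy']; rd=np.hypot(x,y); r=rd
    for _ in range(20): r=rd/(1+im['k1']*r*r)
    k=r/rd if rd>0 else 1
    c,Rw=cam(im); d=Rw@np.array([x*k,y*k,1]); return c,d
def onz(im,u,v,z):
    c,d=ray(im,u,v); return c+d*(z-c[2])/d[2]
def proj(im,P):
    c,Rw=cam(im); p=Rw.T@(np.array(P)-c); x,y=p[:2]/p[2]; k=1+im['k1']*(x*x+y*y)
    return np.array([im['fx']*x*k+im['cx'],im['fy']*y*k+im['cy']])
E
python3 - <<'E'
from h import *
import pickle
for n in ['scene','top','wrist']:
    im=shot(n,n+'0.png'); pickle.dump(im,open(n+'0.pkl','wb')); c,Rw=cam(im); print(n,c.round(3),Rw[:,2].round(3),im['fx'],im['k1'])
a=cv2.imread('pics/scene0.png');b=cv2.imread('pics/top0.png');
cv2.imwrite('pics/st0.png',np.hstack([a,b])[:, :]); 
print(manip.get_state())
E
```

```text
scene [ 1.442 -0.466  0.847] [-0.669  0.366 -0.647] 383.23036764122435 -0.07430838373956196
top [ 0.512 -0.     1.804] [ 0.066  0.007 -0.998] 459.39195579961296 -0.043581213591559975
wrist [0.155 0.56  0.373] [ 0.281 -0.122 -0.952] 287.5380576405297 0.01607390705078973
{'clock': 0.15, 'qpos': array([ 1.04304181e+00,  2.76498122e-01,  1.50578773e+00, -9.28002204e-06,
        1.36070179e+00, -1.20992919e-01]), 'qd': array([ 1.09167336e-03, -3.45403460e-03, -5.12416739e-03,  2.51002827e-04,
       -6.69445876e-05,  3.09564926e-04]), 'effort': array([-3.47766118e-04, -4.17145193e+01, -2.46032596e+01, -4.24230957e-04,
        7.65514415e-03, -3.79461369e-06]), 'position': array([0.22732115, 0.52778294, 0.24463257]), 'ee_rot': array([-2.18001428e-04,  2.01980597e-01,  9.79389275e-01, -6.62566632e-04]), 'contact_force': array([-0.09525613, -0.87237444, -0.94924063]), 'moment': array([ 0.01187419, -0.06511372,  0.02649823]), 'width': 0.08575019230365026}
```

View pics/top0.png

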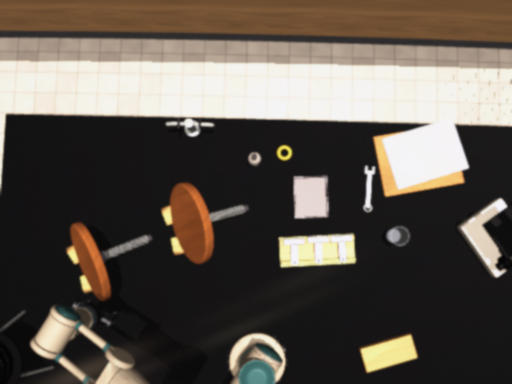

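View pics/scene0.png

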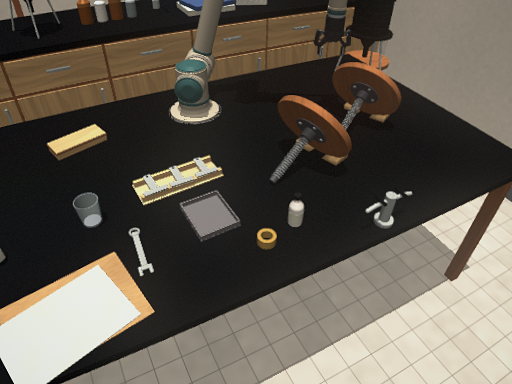

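Top view: the middle stool's seat is at (190,222) and its spindle foot at (245,209). The board is at (317,250) with three leaves, and the tray at (311,197). In the scene view, the screw to be gauged runs from (320,135) to (273,180).

The commands only turn the tool about its z axis, but the thread slopes 30°. I'll measure the layout and check how the arm behaves near its reach limit.

```bash
python3 - <<'E'
from h import *
import pickle
T=pickle.load(open('top0.pkl','rb'))
for n,u,v,z in [('tray',311,197,.022),('boardTL',279,237,.01),('boardTR',354,234,.01),('boardBR',356,263,.01),('boardBL',281,267,.01),('l1',295,251,.033),('l2',319,249,.033),('l3',343,248,.033),('foot',245,209,.02),('mid',225,214,.062),('seat',190,222,.13),('bfoot',149,238,.02),('bseat',90,260,.13)]:
    print(n,onz(T,u,v,z).round(3))
a=T['frame'][225:275,270:365]; b=T['frame'][175:275,155:260]
cv2.imwrite('pics/c1.png',np.hstack([cv2.resize(a,(400,400*50//95),interpolation=cv2.INTER_CUBIC)[:210],cv2.resize(b,(220,210),interpolation=cv2.INTER_CUBIC)]))
E
```

```text
tray [ 0.637 -0.194  0.022]
boardTL [ 0.478 -0.074  0.01 ]
boardTR [ 0.497 -0.366  0.01 ]
boardBR [ 0.385 -0.375  0.01 ]
boardBL [ 0.363 -0.084  0.01 ]
l1 [ 0.427 -0.135  0.033]
l2 [ 0.437 -0.227  0.033]
l3 [ 0.443 -0.32   0.033]
foot [0.584 0.061 0.02 ]
mid [0.561 0.135 0.062]
seat [0.527 0.257 0.13 ]
bfoot [0.462 0.431 0.02 ]
bseat [0.379 0.618 0.13 ]
```

>>> step_arm --moves '[0, 0, -0.1, 0, -1, 0, 0, -0.2, 0, -1, 0, 0, -0.3, 0, -1, 0, 0, -0.4, 0, -1, 0, 0, -0.5, 0, -1]'

```text
clock: 0.65
position: [0.2272, 0.5276, 0.4972]
ee_rot: [-0.0, 0.202, 0.979, 0.0]
contact_force: [0.6, 0.9, -0.6]
width: 0.0855
```

View pics/wrist0.png

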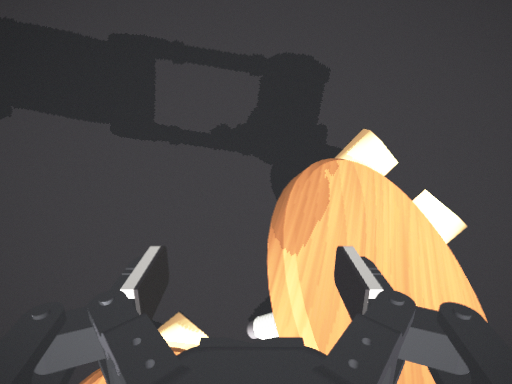

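The wrist view shows the left stool's seat under the gripper, centred near (370,270). Now the reach limit test, going up in free air.

>>> step_arm --moves '[0, 0, -0.1, 0, -1, 0, 0, -0.2, 0, -1, 0, 0, -0.3, 0, -1, 0, 0, -0.4, 0, -1, 0, 0, -0.5, 0, -1]'

```text
clock: 1.15
position: [0.2176, 0.5042, 0.6729]
ee_rot: [0.001, 0.202, 0.979, 0.007]
contact_force: [1.1, 1.1, -0.8]
width: 0.0856
```

>>> step_arm --moves '[0, 0, -1, 0, -1, 0, 0, -1, 0, -1, 0, 0, -1, 0, -1]'

```text
clock: 1.45
position: [0.1926, 0.4476, 0.7151]
ee_rot: [0.005, 0.202, 0.979, 0.024]
contact_force: [-0.1, -0.8, 0.4]
width: 0.0856
```

```bash
python3 -c "
from h import *
s=manip.get_state();print(s['qpos'].round(3),rot(s['ee_rot'])[:,2].round(4))"
```

```text
[ 1.017  0.319  0.22   0.012  2.554 -0.137] [ 0.0198  0.0443 -0.9988]
```

>>> step_arm --moves '[0, 0, 0, 0, -1]'

```text
clock: 1.55
position: [0.1919, 0.4464, 0.7161]
ee_rot: [0.005, 0.202, 0.979, 0.024]
contact_force: [-0.7, -0.2, 0.1]
width: 0.0854
```

>>> step_arm --moves '[0, 0, 0.1, 0, -1, 0, 0, 0.2, 0, -1]'

```text
clock: 1.75
position: [0.1969, 0.4556, 0.6385]
ee_rot: [0.006, 0.202, 0.979, 0.026]
contact_force: [0.9, 1.1, 1.7]
width: 0.0856
```

```bash
python3 -c "
from h import *
s=manip.get_state();print(s['position'],s['qpos'].round(3),rot(s['ee_rot'])[:,2].round(4))"
```

```text
[0.196852   0.45558192 0.63854958] [ 1.018  0.186  0.663  0.008  2.24  -0.141] [ 0.0222  0.0485 -0.9986]
```

Tilt gained at the reach limit stays in the commanded pose. Pushing out of reach at a chosen azimuth therefore lets me lean the tool to the 30° slope and later take it back. First I'll look closely at the thread and the leaves to estimate the pitches.

```bash
cat >> h.py <<'E'
def go(P,az=None):
    s=manip.get_state(); M=rot(s['ee_rot']); d=M.T@(np.array(P)-s['position'])/0.5
    t=0
    if az is not None:
        w=np.array([np.cos(np.radians(az)),np.sin(np.radians(az)),0]); b=M.T@w; t=np.arctan2(b[1],b[0])/np.pi
    z=M[:,2]; print('pos',s['position'].round(4),'F',s['contact_force'].round(1),'w',round(s['width'],4),'toolz',z.round(3),'tilt',round(np.degrees(np.arccos(-z[2])),1),'az',round(np.degrees(np.arctan2(z[1],z[0]))),'x',M[:,0].round(3),'y',M[:,1].round(3),'t',round(s['clock'],2))
    print('  move',d.round(4),'twist',round(t,4),'q',s['qpos'].round(2))
E
python3 -c "
from h import *
go([.50,.12,.30],16)"
```

```text
pos [0.1969 0.4556 0.6385] F [0.9 1.1 1.7] w 0.0856 toolz [ 0.022  0.048 -0.999] tilt 3.1 az 65 x [-0.918  0.396 -0.001] y [0.395 0.917 0.053] t 1.75
  move [-0.8216 -0.412   0.6571] twist 0.7818 q [ 1.02  0.19  0.66  0.01  2.24 -0.14]
```

```bash
cat >> h.py <<'E'
def plan(P,az=None,tdeg=None,n=None):
    "successive 5-row calls (shift, twist) to reach P / azimuth of tool x"
    s=manip.get_state(); M=rot(s['ee_rot']); p=np.array(s['position']); P=np.array(P); tot=0
    go(P,az)
    if az is not None:
        w=np.array([np.cos(np.radians(az)),np.sin(np.radians(az)),0]); b=M.T@w; tot=np.degrees(np.arctan2(b[1],b[0]))
    if tdeg is not None: tot=tdeg
    n=n or int(max(np.ceil(np.linalg.norm(P-p)/.25),np.ceil(abs(tot)/42.9)))
    for i in range(n):
        d=M.T@(P-p)/n/.5; print('  call',d.round(3),round(tot/n/180,4)); M=M@R.from_rotvec([0,0,np.radians(tot/n)]).as_matrix()
E
python3 -c "
from h import *
plan([.50,.12,.30],16)"
```

```text
pos [0.1969 0.4556 0.6385] F [0.9 1.1 1.7] w 0.0856 toolz [ 0.022  0.048 -0.999] tilt 3.1 az 65 x [-0.918  0.396 -0.001] y [0.395 0.917 0.053] t 1.75
  move [-0.8216 -0.412   0.6571] twist 0.7818 q [ 1.02  0.19  0.66  0.01  2.24 -0.14]
  call [-0.205 -0.103  0.164] 0.1955
  call [-0.227  0.034  0.164] 0.1955
  call [-0.166  0.159  0.164] 0.1955
  call [-0.044  0.225  0.164] 0.1955
```

>>> step_arm --moves '[-0.205, -0.103, 0.164, 0.1955, -0.3, -0.205, -0.103, 0.164, 0.1955, -0.3, -0.205, -0.103, 0.164, 0.1955, -0.3, -0.205, -0.103, 0.164, 0.1955, -0.3, -0.205, -0.103, 0.164, 0.1955, -0.3]'

```text
clock: 2.25
position: [0.2717, 0.369, 0.5528]
ee_rot: [-0.003, 0.49, 0.872, 0.022]
contact_force: [0.1, 0.0, 0.3]
width: 0.0554
```

>>> step_arm --moves '[-0.227, 0.034, 0.164, 0.1955, -0.3, -0.227, 0.034, 0.164, 0.1955, -0.3, -0.227, 0.034, 0.164, 0.1955, -0.3, -0.227, 0.034, 0.164, 0.1955, -0.3, -0.227, 0.034, 0.164, 0.1955, -0.3]'

```text
clock: 2.75
position: [0.3471, 0.2853, 0.4694]
ee_rot: [-0.009, 0.729, 0.684, 0.02]
contact_force: [-0.1, 0.2, -0.1]
width: 0.0555
```

>>> step_arm --moves '[-0.166, 0.159, 0.164, 0.1955, -0.3, -0.166, 0.159, 0.164, 0.1955, -0.3, -0.166, 0.159, 0.164, 0.1955, -0.3, -0.166, 0.159, 0.164, 0.1955, -0.3, -0.166, 0.159, 0.164, 0.1955, -0.3]'

```text
clock: 3.25
position: [0.4225, 0.2011, 0.3856]
ee_rot: [-0.015, 0.901, 0.433, 0.017]
contact_force: [-0.4, 0.5, 0.3]
width: 0.0552
```

>>> step_arm --moves '[-0.044, 0.225, 0.164, 0.1955, -0.3, -0.044, 0.225, 0.164, 0.1955, -0.3, -0.044, 0.225, 0.164, 0.1955, -0.3, -0.044, 0.225, 0.164, 0.1955, -0.3, -0.044, 0.225, 0.164, 0.1955, -0.3]'

```text
clock: 3.75
position: [0.4979, 0.117, 0.3017]
ee_rot: [-0.019, 0.99, 0.141, 0.012]
contact_force: [0.3, 0.4, 0.1]
width: 0.0555
```

```bash
python3 -c "
from h import *
import pickle
im=shot('wrist','w1.png'); pickle.dump(im,open('w1.pkl','wb')); plan([.40,-.22,.26],-5)"
```

```text
pos [0.4977 0.1173 0.3024] F [ 0.1 -0.3  0.8] w 0.0559 toolz [ 0.02   0.042 -0.999] tilt 2.7 az 65 x [0.959 0.28  0.031] y [ 0.281 -0.959 -0.035] t 3.8
  move [-0.3794  0.5949  0.0526] twist 0.1186 q [0.07 0.14 1.55 0.04 1.43 1.35]
  call [-0.19   0.297  0.026] 0.0593
  call [-0.131  0.327  0.026] 0.0593
```

View pics/w1.png

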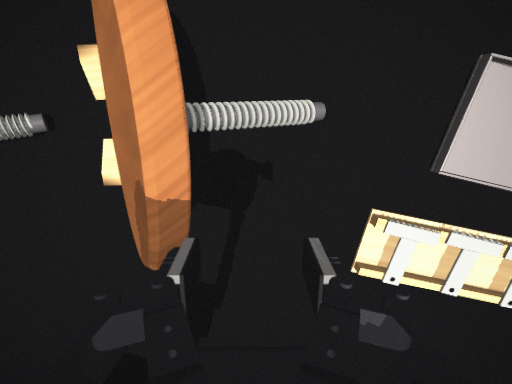

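The view shows the middle thread from about (188,117) to (315,110), with its foot end at (326,110). The three leaves are at (412,235), (475,245) and beyond, and the tray is at the right. Next is the board.

>>> step_arm --moves '[-0.19, 0.297, 0.026, 0.0593, -0.3, -0.19, 0.297, 0.026, 0.0593, -0.3, -0.19, 0.297, 0.026, 0.0593, -0.3, -0.19, 0.297, 0.026, 0.0593, -0.3, -0.19, 0.297, 0.026, 0.0593, -0.3]'

```text
clock: 4.3
position: [0.4464, -0.0536, 0.2818]
ee_rot: [-0.019, 0.999, 0.048, 0.011]
contact_force: [-0.1, 0.5, -1.4]
width: 0.0555
```

>>> step_arm --moves '[-0.131, 0.327, 0.026, 0.0593, -0.3, -0.131, 0.327, 0.026, 0.0593, -0.3, -0.131, 0.327, 0.026, 0.0593, -0.3, -0.131, 0.327, 0.026, 0.0593, -0.3, -0.131, 0.327, 0.026, 0.0593, -0.3]'

```text
clock: 4.8
position: [0.3975, -0.222, 0.2606]
ee_rot: [-0.02, 0.999, -0.046, 0.009]
contact_force: [-0.6, 0.9, -0.2]
width: 0.0556
```

```bash
python3 -c "
from h import *
import pickle
im=shot('wrist','w2.png'); pickle.dump(im,open('w2.pkl','wb')); go([.40,-.22,.26],-5)
f=im['frame']; a=cv2.resize(f[:260],None,fx=1.5,fy=1.5,interpolation=cv2.INTER_CUBIC)
b=pickle.load(open('w1.pkl','rb'))['frame'][85:145,180:335]
b=cv2.resize(b,(768,200),interpolation=cv2.INTER_CUBIC)
cv2.imwrite('pics/w2c.png',np.vstack([a,b]))"
```

```text
pos [ 0.3978 -0.2202  0.2607] F [-0.2  0.8 -0.1] w 0.0556 toolz [ 0.02   0.041 -0.999] tilt 2.6 az 64 x [ 0.996 -0.092  0.016] y [-0.091 -0.995 -0.042] t 4.85
  move [ 0.0042 -0.0007  0.0014] twist -0.0014 q [-0.69  0.09  1.71  0.05  1.36  0.96]
```

View pics/w2c.png

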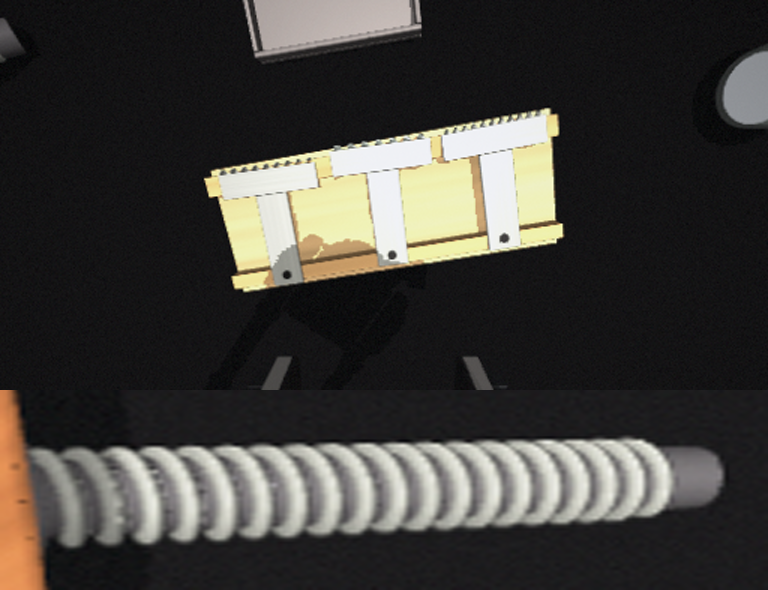

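```bash
cat > m.py <<'E'
from h import *
import pickle
from scipy.signal import detrend
im=pickle.load(open('w2.pkl','rb')); f=im['frame']
hsv=cv2.cvtColor(f,cv2.COLOR_BGR2HSV); m=((hsv[...,1]<40)&(hsv[...,2]>150)).astype(np.uint8); m[:70]=0; m[200:]=0; m[:,450:]=0
n,l,st,ce=cv2.connectedComponentsWithStats(m)
g=cv2.cvtColor(f,cv2.COLOR_BGR2GRAY).astype(float)
def samp(im,P):
    q=np.array([proj(im,p) for p in P],np.float32); gg=cv2.cvtColor(im['frame'],cv2.COLOR_BGR2GRAY).astype(np.float32)
    return cv2.remap(gg,q[:,0].reshape(1,-1),q[:,1].reshape(1,-1),cv2.INTER_LINEAR)[0]
def pitch(s,v,lo=5,hi=13):
    v=detrend(v)*np.hanning(len(v)); ps=np.arange(lo,hi,.05); A=[abs(np.sum(v*np.exp(2j*np.pi*s/p))) for p in ps]
    i=np.argmax(A); return round(ps[i],2),round(A[i]/np.sum(abs(v)),2)
for i in range(1,n):
    if st[i,4]<300: continue
    ys,xs=np.nonzero(l==i); P=np.array([onz(im,u,v,.033)[:2] for u,v in zip(xs,ys)],np.float32)
    # world points; heading from min-area hull of the head: take the long-edge of head = farthest rows
    hdg=None; best=None
    for a in np.radians(np.arange(-25,25,.5)):
        X=P@[np.cos(a),np.sin(a)]; Y=P@[-np.sin(a),np.cos(a)]
        x1=np.percentile(X,99); head=X>X.max()-.02
        sc=np.histogram(X,bins=np.arange(X.min(),X.max()+.002,.002))[0]; sc=(sc.astype(float)**2).sum()
        if best is None or sc>best[0]: best=(sc,a)
    a=best[1]; ex=np.array([np.cos(a),np.sin(a)]); ey=np.array([-ex[1],ex[0]]); X=P@ex; Y=P@ey
    hd=(X>np.percentile(X,97)-.02); yc=(Y[hd].min()+Y[hd].max())/2; tang=X<np.percentile(X,97)-.03; yt=np.median(Y[tang])
    print('leaf',st[i,4],'hdg',np.degrees(a).round(1),'headw',(Y[hd].max()-Y[hd].min()).round(4),'X',X.min().round(4),X.max().round(4),'yc',yc.round(4),yt.round(4))
    s=np.arange(-36,36,.25)
    for off in (-.004,-.002,0,.002,.004):
        Q=[np.r_[ex*(X.max()+off)+ey*(yc+t/1e3),.033] for t in s]; print('   ',off,pitch(s,samp(im,Q)))
    xg=X.min()+.042; print('   grip from tang end',(ex*xg+ey*yc).round(4),' from front',(ex*(X.max()-.0575)+ey*yc).round(4))
im=pickle.load(open('w1.pkl','rb'))
f0=onz(im,326,110,.0145+.004)
T=pickle.load(open('top0.pkl','rb'))
f=im['frame']; hsv=cv2.cvtColor(f,cv2.COLOR_BGR2HSV)
m=((hsv[...,1]<60)&(hsv[...,2]>90)).astype(np.uint8); m[:90]=0;m[145:]=0;m[:,:192]=0;m[:,335:]=0
cols=np.arange(194,320); mid=[];top=[];bot=[]
for c in cols:
    r=np.nonzero(m[:,c])[0]; top.append(r.min()); bot.append(r.max())
top=np.array(top);bot=np.array(bot)
k=9; # outer envelope
from scipy.ndimage import minimum_filter1d as mn, maximum_filter1d as mx
cen=(mn(top,k)+mx(bot,k))/2; L=np.polyfit(cols,cen,1); print('axis line px',L, 'row at 326',np.polyval(L,326), 'mask end col',np.nonzero(m.any(0))[0].max())
# axis in 3D: plane through camera containing line; foot end at s=-95,height .0145
def axis(yaw,P0): # direction, mid
    d=np.array([-np.sin(yaw)*np.cos(np.pi/6),np.cos(yaw)*np.cos(np.pi/6),.5]); return d,P0+.095*d
ue=np.nonzero(m.any(0))[0].max()
from scipy.optimize import least_squares
Pe=onz(im,ue,np.polyval(L,ue),.0145)
def res(w):
    d,p=axis(w[0],np.r_[w[1:3],.0145]); out=[]
    for s in (-.095,-.04,.03,.07):
        q=proj(im,p+s*d); out.append(q[1]-np.polyval(L,q[0]))
    # foot end centre: far silhouette approx
    q=proj(im,p-.095*d); out.append((q[0]-(ue-1)))
    return out
w=least_squares(res,[.28,Pe[0],Pe[1]]).x; d,p=axis(w[0],np.r_[w[1:3],.0145]); print('yaw',np.degrees(w[0]),'mid',p.round(4),'d',d.round(3),res(w))
s=np.arange(-80,60,.25)
c=cam(im)[0]
for side in (-1,0,1):
    lat=np.array([np.cos(w[0]),np.sin(w[0]),0]); up=np.cross(lat,d)
    Q=[p+d*t/1e3+lat*side*.010+up*np.sqrt(.0152**2-(side*.01)**2) for t in s]
    v=samp(im,Q); print('thread',side,pitch(s,v,5,14), pitch(s[:280],v[:280],5,14))
E
python3 m.py
```

```text
leaf 2670 hdg 5.0 headw 0.0797 X 0.364 0.4641 yc -0.3507 -0.3513
    -0.004 (np.float64(5.85), np.float64(0.68))
    -0.002 (np.float64(6.8), np.float64(0.72))
    0 (np.float64(6.95), np.float64(0.76))
    0.002 (np.float64(6.55), np.float64(0.73))
    0.004 (np.float64(5.15), np.float64(0.41))
   grip from tang end [ 0.435 -0.314]  from front [ 0.4356 -0.3139]
leaf 2499 hdg 2.5 headw 0.08 X 0.3768 0.478 yc -0.2418 -0.2419
    -0.004 (np.float64(8.95), np.float64(0.69))
    -0.002 (np.float64(10.9), np.float64(0.72))
    0 (np.float64(10.05), np.float64(0.43))
    0.002 (np.float64(8.2), np.float64(0.23))
    0.004 (np.float64(11.3), np.float64(0.44))
   grip from tang end [ 0.429  -0.2233]  from front [ 0.4306 -0.2233]
leaf 2091 hdg 2.5 headw 0.0799 X 0.3717 0.4695 yc -0.1492 -0.1502
    -0.004 (np.float64(8.8), np.float64(0.22))
    -0.002 (np.float64(8.8), np.float64(0.72))
    0 (np.float64(8.85), np.float64(0.76))
    0.002 (np.float64(8.95), np.float64(0.76))
    0.004 (np.float64(7.5), np.float64(0.38))
   grip from tang end [ 0.4198 -0.131 ]  from front [ 0.4181 -0.1311]
axis line px [-4.75365579e-02  1.25998683e+02] row at 326 110.50176477940262 mask end col 325
yaw 18.39448714070804 mid [0.5671 0.129  0.062 ] d [-0.273  0.822  0.5  ] [np.float64(-0.019584226818906814), np.float64(0.01998250821144154), np.float64(0.019256312367886608), np.float64(-0.01963203802036162), np.float64(5.576624289460597e-06)]
thread -1 (np.float64(8.85), np.float64(0.73)) (np.float64(8.9), np.float64(0.64))
thread 0 (np.float64(8.9), np.float64(0.75)) (np.float64(8.9), np.float64(0.72))
thread 1 (np.float64(8.9), np.float64(0.7)) (np.float64(8.95), np.float64(0.59))
```

The pitches read as thread ≈ 8.9 mm; leaves ≈ 8.85 mm (at y = -0.13), ≈ 10 to 11 mm (middle) and ≈ 6.9 mm (at y = -0.31). I'll try the 8.85 mm leaf first.

```bash
python3 -c "
from h import *
plan([.419,-.131,.09],4)"
```

```text
pos [ 0.3978 -0.2202  0.2607] F [-0.2  0.8 -0.1] w 0.0556 toolz [ 0.02   0.041 -0.999] tilt 2.6 az 64 x [ 0.996 -0.092  0.016] y [-0.091 -0.995 -0.042] t 4.85
  move [ 0.0202 -0.1668  0.3491] twist -0.0514 q [-0.69  0.09  1.71  0.05  1.36  0.96]
  call [ 0.02  -0.167  0.349] -0.0514
```

>>> step_arm --moves '[0.02, -0.167, 0.349, -0.0514, -0.3, 0.02, -0.167, 0.349, -0.0514, -0.3, 0.02, -0.167, 0.349, -0.0514, -0.3, 0.02, -0.167, 0.349, -0.0514, -0.3, 0.02, -0.167, 0.349, -0.0514, -0.3]'

```text
clock: 5.35
position: [0.4148, -0.125, 0.0859]
ee_rot: [-0.023, 0.999, 0.037, 0.005]
contact_force: [-0.5, -0.1, -0.8]
width: 0.0554
```

```bash
python3 -c "
from h import *
import pickle
im=shot('wrist','w3.png'); pickle.dump(im,open('w3.pkl','wb')); go([.419,-.131,.0255],4)
print(proj(im,[.419,-.131,.033]),proj(im,[.419+.0575,-.131+.004,.033]))"
```

```text
pos [ 0.417  -0.1275  0.0882] F [ 0.6 -1.1  0.5] w 0.0554 toolz [ 0.014  0.044 -0.999] tilt 2.6 az 72 x [0.997 0.073 0.017] y [ 0.074 -0.996 -0.042] t 5.4
  move [0.0013 0.0125 0.125 ] twist 0.0013 q [-0.49  0.23  2.03  0.06  0.9   0.97]
[265.26240169 216.39834616] [267.03399531 130.00995633]
```

View pics/w3.png

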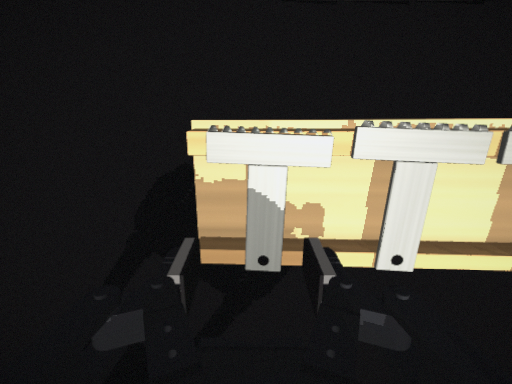

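The picture shows the target leaf's tang at x ≈ 267 px and its head from 208 to 332, centred between the fingers and where the estimate put it. Now descend and grip.

>>> step_arm --moves '[0.001, 0.012, 0.08, 0.001, -0.3, 0.001, 0.012, 0.125, 0.001, -0.3, 0.001, 0.012, 0.125, 0.001, -0.3]' --force 80

```text
clock: 5.7
position: [0.4202, -0.1342, 0.0264]
ee_rot: [-0.02, 0.999, 0.033, 0.009]
contact_force: [0.0, -0.4, 0.3]
width: 0.0552
```

>>> step_arm --moves '[0, 0, 0, 0, 1, 0, 0, 0, 0, 1, 0, 0, 0, 0, 1, 0, 0, 0, 0, 1]' --force 80

```text
clock: 6.1
position: [0.4214, -0.1351, 0.0288]
ee_rot: [-0.019, 0.999, 0.032, 0.012]
contact_force: [-0.4, 0.6, 5.8]
width: 0.0237
```

```bash
python3 -c "
from h import *
plan([.40,-.12,.36])"
```

```text
pos [ 0.4214 -0.1351  0.0288] F [-0.4  0.6  5.8] w 0.0237 toolz [ 0.022  0.039 -0.999] tilt 2.6 az 60 x [0.998 0.064 0.025] y [ 0.065 -0.997 -0.037] t 6.1
  move [-0.0244 -0.0576 -0.6616] twist 0 q [-0.5   0.32  2.09  0.07  0.73  0.95]
  call [-0.012 -0.029 -0.331] 0.0
  call [-0.012 -0.029 -0.331] 0.0
```

>>> step_arm --moves '[0, 0, -0.06, 0, 1, -0.01, -0.03, -0.16, 0, 1, -0.02, -0.05, -0.26, 0, 1, -0.03, -0.1, -0.36, 0, 1, -0.05, -0.17, -0.45, 0, 1]'

```text
clock: 6.6
position: [0.3895, -0.07, 0.244]
ee_rot: [-0.019, 0.999, 0.031, 0.012]
contact_force: [1.5, 1.0, -1.0]
width: 0.0236
```

```bash
python3 -c "
from h import *
im=shot('wrist','w4.png')
plan([.38,.27,.46],45)"
```

```text
pos [ 0.3896 -0.0665  0.2496] F [-0.3  2.5  0.9] w 0.0235 toolz [ 0.031  0.04  -0.999] tilt 2.9 az 53 x [0.997 0.064 0.033] y [ 0.065 -0.997 -0.038] t 6.65
  move [ 0.0376 -0.6884 -0.3939] twist -0.2294 q [-0.39 -0.02  1.85  0.05  1.3   1.1 ]
  call [ 0.019 -0.344 -0.197] -0.1147
  call [ 0.139 -0.315 -0.197] -0.1147
```

View pics/w4.png

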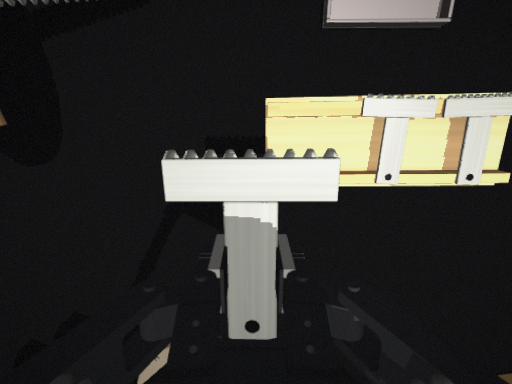

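The leaf is held squarely. Its head spans 163 to 340 px with 9 teeth about 19.9 px apart, so roughly 9 mm. The other two leaves are undisturbed. Now to the tilting site.

>>> step_arm --moves '[0.019, -0.344, -0.197, -0.1147, 1, 0.019, -0.344, -0.197, -0.1147, 1, 0.019, -0.344, -0.197, -0.1147, 1, 0.019, -0.344, -0.197, -0.1147, 1, 0.019, -0.344, -0.197, -0.1147, 1]'

```text
clock: 7.15
position: [0.3863, 0.103, 0.3501]
ee_rot: [-0.019, 0.976, 0.214, 0.018]
contact_force: [0.2, -0.9, -1.3]
width: 0.0241
```

>>> step_arm --moves '[0.139, -0.315, -0.197, -0.1147, 1, 0.139, -0.315, -0.197, -0.1147, 1, 0.139, -0.315, -0.197, -0.1147, 1, 0.139, -0.315, -0.197, -0.1147, 1, 0.139, -0.315, -0.197, -0.1147, 1]'

```text
clock: 7.65
position: [0.3829, 0.2703, 0.454]
ee_rot: [-0.017, 0.923, 0.385, 0.02]
contact_force: [0.2, -0.7, -1.7]
width: 0.0238
```

```bash
python3 -c "
from h import *
plan([-.27,.67,.5],95)"
```

```text
pos [0.3829 0.2703 0.454 ] F [ 0.2 -0.7 -1.7] w 0.0238 toolz [ 0.023  0.046 -0.999] tilt 3.0 az 63 x [0.703 0.709 0.049] y [ 0.711 -0.703 -0.016] t 7.65
  move [-0.3463 -1.4919 -0.0853] twist -0.2764 q [0.44 0.04 1.3  0.03 1.76 1.23]
  call [-0.087 -0.373 -0.021] -0.0691
  call [-0.004 -0.383 -0.021] -0.0691
  call [ 0.078 -0.375 -0.021] -0.0691
  call [ 0.157 -0.349 -0.021] -0.0691
```

>>> step_arm --moves '[-0.087, -0.373, -0.021, -0.0691, 1, -0.087, -0.373, -0.021, -0.0691, 1, -0.087, -0.373, -0.021, -0.0691, 1, -0.087, -0.373, -0.021, -0.0691, 1, -0.087, -0.373, -0.021, -0.0691, 1]'

```text
clock: 8.15
position: [0.2157, 0.3676, 0.463]
ee_rot: [-0.015, 0.875, 0.483, 0.017]
contact_force: [0.7, -0.1, -1.0]
width: 0.0238
```

>>> step_arm --moves '[-0.004, -0.383, -0.021, -0.0691, 1, -0.004, -0.383, -0.021, -0.0691, 1, -0.004, -0.383, -0.021, -0.0691, 1, -0.004, -0.383, -0.021, -0.0691, 1, -0.004, -0.383, -0.021, -0.0691, 1]'

```text
clock: 8.65
position: [0.0546, 0.4694, 0.4736]
ee_rot: [-0.012, 0.818, 0.574, 0.018]
contact_force: [1.2, -0.2, -1.9]
width: 0.0237
```

>>> step_arm --moves '[0.078, -0.375, -0.021, -0.0691, 1, 0.078, -0.375, -0.021, -0.0691, 1, 0.078, -0.375, -0.021, -0.0691, 1, 0.078, -0.375, -0.021, -0.0691, 1, 0.078, -0.375, -0.021, -0.0691, 1]'

```text
clock: 9.15
position: [-0.1071, 0.5714, 0.4839]
ee_rot: [-0.009, 0.752, 0.659, 0.019]
contact_force: [1.1, -0.6, -1.6]
width: 0.0239
```

>>> step_arm --moves '[0.157, -0.349, -0.021, -0.0691, 1, 0.157, -0.349, -0.021, -0.0691, 1, 0.157, -0.349, -0.021, -0.0691, 1, 0.157, -0.349, -0.021, -0.0691, 1, 0.157, -0.349, -0.021, -0.0691, 1]'

```text
clock: 9.65
position: [-0.2696, 0.674, 0.4925]
ee_rot: [-0.006, 0.677, 0.736, 0.02]
contact_force: [-0.0, 0.3, -2.2]
width: 0.0236
```

```bash
python3 -c "
from h import *
go([-.33,.81,.5])"
```

```text
pos [-0.2696  0.674   0.4925] F [-0.   0.3 -2.2] w 0.0236 toolz [ 0.019  0.037 -0.999] tilt 2.3 az 63 x [-0.084  0.996  0.035] y [0.996 0.084 0.022] t 9.65
  move [ 0.2815 -0.0973 -0.0073] twist 0 q [ 1.87  0.53  0.5  -0.03  2.08  1.77]
```

>>> step_arm --moves '[0.5, -0.175, 0, 0, 1, 0.5, -0.175, 0, 0, 1, 0.5, -0.175, 0, 0, 1, 0.5, -0.175, 0, 0, 1, 0.5, -0.175, 0, 0, 1]'

```text
clock: 10.15
position: [-0.3142, 0.7766, 0.4343]
ee_rot: [-0.023, 0.678, 0.734, 0.029]
contact_force: [-0.1, -0.6, -1.3]
width: 0.0235
```

```bash
python3 -c "
from h import *
go([-.33,.81,.5])"
```

```text
pos [-0.3142  0.7766  0.4343] F [-0.1 -0.6 -1.3] w 0.0235 toolz [ 0.006  0.073 -0.997] tilt 4.2 az 86 x [-0.08   0.994  0.073] y [0.997 0.08  0.012] t 10.15
  move [ 0.0784 -0.0248 -0.1263] twist 0 q [ 1.88  0.75  0.22 -0.03  2.1   1.79]
```

>>> step_arm --moves '[1, -0.5, -1, 0, 1, 1, -0.5, -1, 0, 1, 1, -0.5, -1, 0, 1, 1, -0.5, -1, 0, 1, 1, -0.5, -1, 0, 1]'

```text
clock: 10.65
position: [-0.3384, 0.759, 0.4629]
ee_rot: [-0.043, 0.676, 0.735, 0.038]
contact_force: [-0.6, 0.5, -1.6]
width: 0.024
```

```bash
python3 -c "
from h import *
go([-.33,.81,.5])"
```

```text
pos [-0.3384  0.759   0.4629] F [-0.6  0.5 -1.6] w 0.024 toolz [-0.013  0.114 -0.993] tilt 6.6 az 96 x [-0.083  0.99   0.115] y [ 0.996  0.084 -0.003] t 10.65
  move [ 0.1081  0.025  -0.0622] twist 0 q [ 1.92  0.72  0.22 -0.03  2.09  1.82]
```

>>> step_arm --moves '[1, -0.36, -0.4, 0, 1, 1, -0.36, -0.4, 0, 1, 1, -0.36, -0.4, 0, 1, 1, -0.36, -0.4, 0, 1, 1, -0.36, -0.4, 0, 1]'

```text
clock: 11.15
position: [-0.3558, 0.7947, 0.4315]
ee_rot: [-0.06, 0.675, 0.734, 0.045]
contact_force: [-0.6, 0.5, -1.4]
width: 0.0237
```

>>> step_arm --moves '[1, -0.36, -1, 0, 1, 1, -0.36, -1, 0, 1, 1, -0.36, -1, 0, 1, 1, -0.36, -1, 0, 1, 1, -0.36, -1, 0, 1]'

```text
clock: 11.65
position: [-0.3516, 0.7748, 0.4771]
ee_rot: [-0.081, 0.673, 0.733, 0.054]
contact_force: [-0.4, -0.5, -0.9]
width: 0.0237
```

```bash
python3 -c "
from h import *
go([-.33,.81,.5])"
```

```text
pos [-0.3516  0.7748  0.4771] F [-0.4 -0.5 -0.9] w 0.0237 toolz [-0.046  0.188 -0.981] tilt 11.2 az 104 x [-0.08   0.978  0.192] y [ 0.996  0.087 -0.029] t 11.65
  move [ 0.0741  0.0479 -0.0337] twist 0 q [ 1.92  0.71  0.22 -0.03  2.02  1.83]
```

>>> step_arm --moves '[1, -0.36, -0.8, 0, 1, 1, -0.36, -0.8, 0, 1, 1, -0.36, -0.8, 0, 1, 1, -0.36, -0.8, 0, 1, 1, -0.36, -0.8, 0, 1]'

```text
clock: 12.15
position: [-0.3529, 0.7702, 0.4989]
ee_rot: [-0.099, 0.672, 0.732, 0.062]
contact_force: [0.7, 0.2, -1.2]
width: 0.0236
```

>>> step_arm --moves '[1, -0.36, -0.8, 0, 1, 1, -0.36, -0.8, 0, 1, 1, -0.36, -0.8, 0, 1, 1, -0.36, -0.8, 0, 1, 1, -0.36, -0.8, 0, 1]'

```text
clock: 12.65
position: [-0.3525, 0.7623, 0.5257]
ee_rot: [-0.118, 0.67, 0.73, 0.07]
contact_force: [1.1, 0.2, -1.2]
width: 0.0237
```

>>> step_arm --moves '[1, -0.36, -0.6, 0, 1, 1, -0.36, -0.6, 0, 1, 1, -0.36, -0.6, 0, 1, 1, -0.36, -0.6, 0, 1, 1, -0.36, -0.6, 0, 1]'

```text
clock: 13.15
position: [-0.358, 0.7698, 0.535]
ee_rot: [-0.137, 0.667, 0.728, 0.078]
contact_force: [0.3, -0.7, -0.5]
width: 0.0236
```

>>> step_arm --moves '[1, -0.36, -0.6, 0, 1, 1, -0.36, -0.6, 0, 1, 1, -0.36, -0.6, 0, 1, 1, -0.36, -0.6, 0, 1, 1, -0.36, -0.6, 0, 1]'

```text
clock: 13.65
position: [-0.3613, 0.7725, 0.5511]
ee_rot: [-0.158, 0.664, 0.725, 0.087]
contact_force: [0.5, -0.4, -2.3]
width: 0.0235
```

```bash
python3 -c "
from h import *
go([-.33,.81,.5])"
```

```text
pos [-0.3613  0.7725  0.5511] F [ 0.5 -0.4 -2.3] w 0.0235 toolz [-0.113  0.336 -0.935] tilt 20.7 az 109 x [-0.068  0.936  0.344] y [ 0.991  0.102 -0.083] t 13.65
  move [0.0309 0.0782 0.1137] twist 0 q [ 1.93  0.63  0.22 -0.01  1.93  1.84]
```

>>> step_arm --moves '[1, -0.25, -0.5, 0, 1, 1, -0.25, -0.5, 0, 1, 1, -0.25, -0.5, 0, 1, 1, -0.25, -0.5, 0, 1, 1, -0.25, -0.5, 0, 1]'

```text
clock: 14.15
position: [-0.3501, 0.7866, 0.563]
ee_rot: [-0.177, 0.661, 0.722, 0.096]
contact_force: [-1.5, 0.2, -1.0]
width: 0.0236
```

>>> step_arm --moves '[1, -0.25, -0.5, 0, 1, 1, -0.25, -0.5, 0, 1, 1, -0.25, -0.5, 0, 1, 1, -0.25, -0.5, 0, 1, 1, -0.25, -0.5, 0, 1]'

```text
clock: 14.65
position: [-0.3402, 0.7945, 0.5804]
ee_rot: [-0.197, 0.658, 0.719, 0.105]
contact_force: [-0.2, -0.4, -1.6]
width: 0.0237
```

>>> step_arm --moves '[1, -0.25, -0.4, 0, 1, 1, -0.25, -0.4, 0, 1, 1, -0.25, -0.4, 0, 1, 1, -0.25, -0.4, 0, 1, 1, -0.25, -0.4, 0, 1]'

```text
clock: 15.15
position: [-0.3343, 0.8086, 0.5907]
ee_rot: [-0.217, 0.654, 0.715, 0.114]
contact_force: [0.4, -0.8, -1.3]
width: 0.0236
```

```bash
python3 -c "
from h import *
go([-.33,.81,.5])"
```

```text
pos [-0.3343  0.8086  0.5907] F [ 0.4 -0.8 -1.3] w 0.0236 toolz [-0.161  0.448 -0.88 ] tilt 28.4 az 110 x [-0.05   0.886  0.46 ] y [ 0.986  0.118 -0.12 ] t 15.15
  move [-0.0813  0.0306  0.1595] twist 0 q [1.88 0.6  0.22 0.02 1.82 1.8 ]
```

>>> step_arm --moves '[1, 0, -0.4, 0, 1, 1, 0, -0.4, 0, 1, 1, 0, -0.4, 0, 1, 1, 0, -0.4, 0, 1]'

```text
clock: 15.55
position: [-0.2933, 0.827, 0.6099]
ee_rot: [-0.237, 0.65, 0.711, 0.125]
contact_force: [0.3, -0.0, -1.2]
width: 0.0235
```

```bash
python3 -c "
from h import *
plan([.10,.50,.55],60)"
```

```text
pos [-0.2933  0.827   0.6099] F [ 0.3 -0.  -1.2] w 0.0235 toolz [-0.174  0.486 -0.856] tilt 31.1 az 110 x [-0.042  0.865  0.5  ] y [ 0.984  0.122 -0.13 ] t 15.55
  move [-0.6584  0.7095 -0.3519] twist 0.2188 q [1.81 0.58 0.22 0.05 1.8  1.75]
  call [-0.219  0.237 -0.117] 0.0729
  call [-0.16   0.28  -0.117] 0.0729
  call [-0.092  0.309 -0.117] 0.0729
```

```bash
python3 -c "
from h import *
plan([.12,.45,.5],40,n=3)"
```

```text
pos [-0.2933  0.827   0.6099] F [ 0.3 -0.  -1.2] w 0.0235 toolz [-0.174  0.486 -0.856] tilt 31.1 az 110 x [-0.042  0.865  0.5  ] y [ 0.984  0.122 -0.13 ] t 15.55
  move [-0.7965  0.7496 -0.3218] twist 0.3211 q [1.81 0.58 0.22 0.05 1.8  1.75]
  call [-0.266  0.25  -0.107] 0.107
  call [-0.168  0.323 -0.107] 0.107
  call [-0.052  0.361 -0.107] 0.107
```

>>> step_arm --moves '[-0.266, 0.25, -0.107, 0.107, 1, -0.266, 0.25, -0.107, 0.107, 1, -0.266, 0.25, -0.107, 0.107, 1, -0.266, 0.25, -0.107, 0.107, 1, -0.266, 0.25, -0.107, 0.107, 1]'

```text
clock: 16.05
position: [-0.1523, 0.6952, 0.5703]
ee_rot: [-0.251, 0.762, 0.591, 0.083]
contact_force: [-0.4, 0.2, -0.9]
width: 0.0237
```

>>> step_arm --moves '[-0.168, 0.323, -0.107, 0.107, 1, -0.168, 0.323, -0.107, 0.107, 1, -0.168, 0.323, -0.107, 0.107, 1, -0.168, 0.323, -0.107, 0.107, 1, -0.168, 0.323, -0.107, 0.107, 1]'

```text
clock: 16.55
position: [-0.0159, 0.5729, 0.5358]
ee_rot: [-0.264, 0.85, 0.455, 0.041]
contact_force: [0.4, 0.1, -1.5]
width: 0.0234
```

>>> step_arm --moves '[-0.052, 0.361, -0.107, 0.107, 1, -0.052, 0.361, -0.107, 0.107, 1, -0.052, 0.361, -0.107, 0.107, 1, -0.052, 0.361, -0.107, 0.107, 1, -0.052, 0.361, -0.107, 0.107, 1]'

```text
clock: 17.05
position: [0.1233, 0.4486, 0.4983]
ee_rot: [-0.266, 0.915, 0.304, -0.003]
contact_force: [-0.4, 0.8, -1.9]
width: 0.0234
```

```bash
python3 -c "
from h import *
plan([.47,.0,.32],18.4)"
```

```text
pos [0.1233 0.4486 0.4983] F [-0.4  0.8 -1.9] w 0.0234 toolz [-0.168  0.485 -0.858] tilt 30.9 az 109 x [0.815 0.559 0.156] y [ 0.555 -0.673 -0.489] t 17.05
  move [ 0.0078  1.163  -0.2456] twist 0.1018 q [ 0.78 -0.16  1.49  0.48  1.56  1.76]
  call [ 0.003  0.388 -0.082] 0.0339
  call [ 0.044  0.385 -0.082] 0.0339
  call [ 0.085  0.378 -0.082] 0.0339
```

>>> step_arm --moves '[0.003, 0.388, -0.082, 0.0339, 1, 0.003, 0.388, -0.082, 0.0339, 1, 0.003, 0.388, -0.082, 0.0339, 1, 0.003, 0.388, -0.082, 0.0339, 1, 0.003, 0.388, -0.082, 0.0339, 1]'

```text
clock: 17.55
position: [0.241, 0.2989, 0.4373]
ee_rot: [-0.265, 0.93, 0.254, -0.019]
contact_force: [0.1, 1.7, -2.3]
width: 0.024
```

>>> step_arm --moves '[0.044, 0.385, -0.082, 0.0339, 1, 0.044, 0.385, -0.082, 0.0339, 1, 0.044, 0.385, -0.082, 0.0339, 1, 0.044, 0.385, -0.082, 0.0339, 1, 0.044, 0.385, -0.082, 0.0339, 1]'

```text
clock: 18.05
position: [0.3575, 0.1511, 0.3772]
ee_rot: [-0.264, 0.941, 0.207, -0.033]
contact_force: [-1.6, 0.6, -0.7]
width: 0.0238
```

>>> step_arm --moves '[0.085, 0.378, -0.082, 0.0339, 1, 0.085, 0.378, -0.082, 0.0339, 1, 0.085, 0.378, -0.082, 0.0339, 1, 0.085, 0.378, -0.082, 0.0339, 1, 0.085, 0.378, -0.082, 0.0339, 1]'

```text
clock: 18.55
position: [0.4746, 0.0029, 0.3164]
ee_rot: [-0.262, 0.951, 0.158, -0.047]
contact_force: [-1.0, 1.2, -1.8]
width: 0.0237
```

```bash
python3 -c "
from h import *
plan([.46,.060,.12],18.4)"
```

```text
pos [0.4746 0.0029 0.3164] F [-1.   1.2 -1.8] w 0.0237 toolz [-0.172  0.484 -0.858] tilt 30.9 az 110 x [ 0.946  0.325 -0.007] y [ 0.275 -0.813 -0.513] t 18.55
  move [0.0122 0.1009 0.3973] twist 0.0015 q [-0.43  0.24  1.5   0.39  1.78  0.82]
  call [0.012 0.101 0.397] 0.0015
```

>>> step_arm --moves '[0.012, 0.101, 0.397, 0.0015, 1, 0.012, 0.101, 0.397, 0.0015, 1, 0.012, 0.101, 0.397, 0.0015, 1, 0.012, 0.101, 0.397, 0.0015, 1, 0.012, 0.101, 0.397, 0.0015, 1]'

```text
clock: 19.05
position: [0.4514, 0.0666, 0.1204]
ee_rot: [-0.265, 0.95, 0.158, -0.053]
contact_force: [-1.7, 0.3, -0.3]
width: 0.0236
```

```bash
python3 -c "
from h import *
import pickle
im=shot('wrist','w5.png'); pickle.dump(im,open('w5.pkl','wb'))
p=np.array([.5671,.129,.062]);d=np.array([-.273,.822,.5])
print([proj(im,p+s*d).round(0) for s in (-.095,0,.07)])
go([.469,.099,.058],18.4)"
```

```text
[array([446.,   0.]), array([273.,   2.]), array([149.,   2.])]
pos [0.4534 0.0656 0.1221] F [ 0.4 -0.4 -0.3] w 0.0237 toolz [-0.18   0.486 -0.855] tilt 31.2 az 110 x [ 0.945  0.327 -0.013] y [ 0.273 -0.81  -0.518] t 19.1
  move [0.053  0.021  0.1365] twist 0.0011 q [-0.33  0.36  1.86  0.43  1.31  0.71]
```

View pics/w5.png

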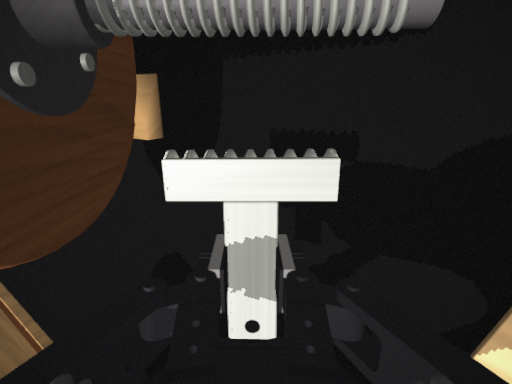

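The comb is parallel to the spindle: the crest edge runs from row 38 on the left to row 36 on the right, and the foot end is at (443,10) against a predicted (446,0). Next, go down level with the axis, still clear of it.

>>> step_arm --moves '[0.045, 0.021, 0.136, 0.001, 1, 0.045, 0.021, 0.136, 0.001, 1, 0.045, 0.021, 0.136, 0.001, 1]'

```text
clock: 19.4
position: [0.4686, 0.0959, 0.0599]
ee_rot: [-0.263, 0.951, 0.157, -0.048]
contact_force: [-0.8, 0.1, -2.2]
width: 0.0238
```

```bash
python3 -c "
from h import *
import pickle
im=shot('wrist'); pickle.dump(im,open('w6.pkl','wb'))
p=np.array([.5671,.129,.062]);d=np.array([-.273,.822,.5])
print([proj(im,p+s*d).round(0) for s in (-.095,0,.07)])
s=im['state'];M=rot(s['ee_rot']); 
print('comb px',[proj(im,s['position']+M@np.array([.0597,y,-.005])).round(1) for y in (-.04,0,.04)])
go([.469,.099,.058],18.4)
cv2.imwrite('pics/w6.png',cv2.resize(im['frame'][0:210,110:460],None,fx=2.2,fy=2.2,interpolation=cv2.INTER_CUBIC))"
```

```text
[array([502.,  29.]), array([250.,  31.]), array([70., 30.])]
comb px [array([159.5, 146.5]), array([253. , 146.5]), array([346.5, 146.4])]
pos [0.4689 0.0952 0.0609] F [ 0.7 -0.1  0. ] w 0.0236 toolz [-0.173  0.485 -0.857] tilt 31.0 az 110 x [ 0.946  0.323 -0.008] y [ 0.273 -0.813 -0.515] t 19.45
  move [ 0.0027 -0.0032  0.0087] twist 0.0007 q [-0.27  0.45  1.91  0.48  1.16  0.7 ]
```

View pics/w6.png

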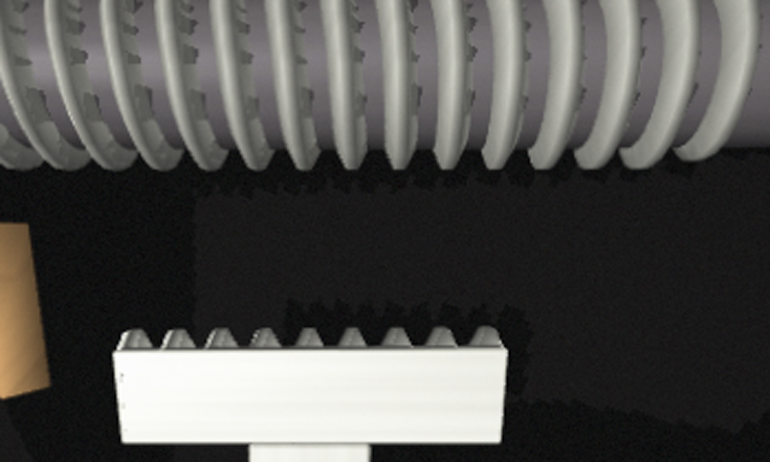

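In the zoomed crop, crests lie at x = 258, 305, 352, 400 px and the middle tooth at 309, so a tooth faces a crest. At matched scale both pitches come to about 8.9 mm. I'll shift about 3.8 mm toward the foot to face a groove and close most of the gap.

>>> step_arm --moves '[0, 0.0076, 0.003, 0, 1, 0.022, 0.0076, 0.003, 0, 1, 0.044, 0.0076, 0.003, 0, 1, 0.044, 0.0076, 0.003, 0, 1]'

```text
clock: 19.85
position: [0.4917, 0.0992, 0.0568]
ee_rot: [-0.262, 0.951, 0.156, -0.046]
contact_force: [-0.3, -0.3, -1.3]
width: 0.0236
```

```bash
python3 -c "
from h import *
import pickle
im=shot('wrist'); pickle.dump(im,open('w7.pkl','wb'))
go([.469,.099,.058],18.4)
cv2.imwrite('pics/w7.png',cv2.resize(im['frame'][30:190,130:380],None,fx=3,fy=3,interpolation=cv2.INTER_CUBIC))"
```

```text
pos [0.4902 0.0993 0.0565] F [-0.2  0.4 -1.4] w 0.0235 toolz [-0.172  0.485 -0.857] tilt 31.0 az 110 x [ 0.947  0.322 -0.008] y [ 0.272 -0.813 -0.515] t 19.9
  move [-0.0403 -0.0126  0.0045] twist 0.0004 q [-0.25  0.48  1.86  0.48  1.17  0.72]
```

View pics/w7.png

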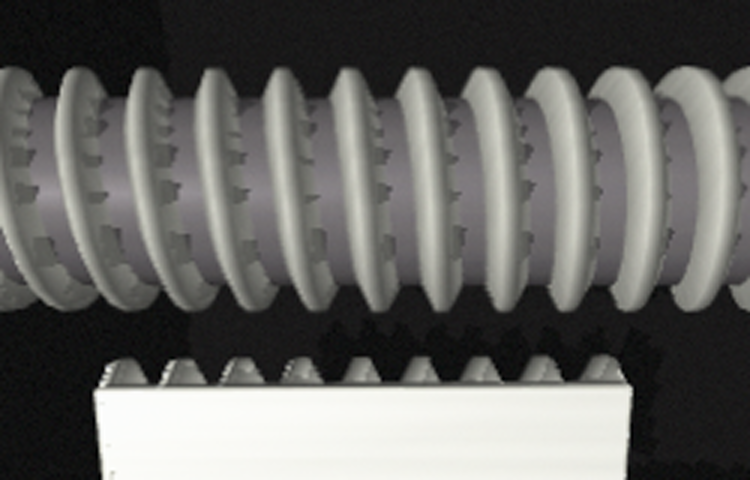

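Teeth at 362, 422 and 482 px sit about 13 px right of the grooves at 348, 410 and 472, which is about 1.8 mm. The tips are about 7 mm short of the crests. I'll correct that and go in gently.

>>> step_arm --moves '[0, -0.0036, -0.002, 0, 1, 0.006, -0.0036, -0.002, 0, 1, 0.012, -0.0036, -0.002, 0, 1, 0.015, -0.0036, -0.002, 0, 1, 0.015, -0.0036, -0.002, 0, 1]'

```text
clock: 20.4
position: [0.4956, 0.1029, 0.0576]
ee_rot: [-0.263, 0.951, 0.156, -0.048]
contact_force: [0.8, 0.6, -1.2]
width: 0.0237
```

```bash
python3 -c "
from h import *
import pickle
im=shot('wrist'); pickle.dump(im,open('w8.pkl','wb'))
go([.469,.099,.058],18.4)
cv2.imwrite('pics/w8.png',cv2.resize(im['frame'][30:190,130:380],None,fx=3,fy=3,interpolation=cv2.INTER_CUBIC))"
```

```text
pos [0.4954 0.1029 0.0577] F [-0.9  0.5 -1.5] w 0.0235 toolz [-0.174  0.485 -0.857] tilt 31.0 az 110 x [ 0.947  0.322 -0.01 ] y [ 0.27  -0.813 -0.516] t 20.45
  move [-0.0526 -0.0083  0.0049] twist 0.0 q [-0.24  0.49  1.85  0.48  1.17  0.73]
```

View pics/w8.png

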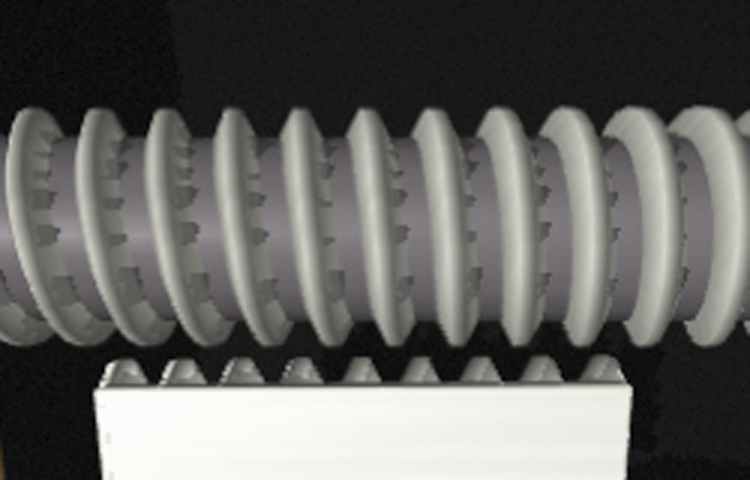

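The tips are now about 1.8 mm from the crests and the teeth face the grooves: 362, 422 and 482 against 366, 428 and 490 px. Going in, watching the force.

>>> step_arm --moves '[0.003, 0.001, -0.002, 0, 1, 0.006, 0.001, -0.002, 0, 1, 0.009, 0.001, -0.002, 0, 1, 0.009, 0.001, -0.002, 0, 1]'

```text
clock: 20.85
position: [0.5003, 0.1034, 0.0583]
ee_rot: [-0.263, 0.951, 0.156, -0.048]
contact_force: [-0.5, -0.5, -1.3]
width: 0.024
```

```bash
python3 -c "
from h import *
go([.469,.099,.058],18.4)"
```

```text
pos [0.5003 0.1034 0.0583] F [-0.5 -0.5 -1.3] w 0.024 toolz [-0.174  0.485 -0.857] tilt 31.0 az 110 x [ 0.947  0.322 -0.01 ] y [ 0.271 -0.813 -0.515] t 20.85
  move [-0.0622 -0.0095  0.0071] twist 0.0001 q [-0.24  0.49  1.84  0.48  1.18  0.73]
```

>>> step_arm --moves '[0.002, 0, 0, 0, 1, 0.002, 0, 0, 0, 1]'

```text
clock: 21.05
position: [0.501, 0.1038, 0.0583]
ee_rot: [-0.263, 0.951, 0.156, -0.049]
contact_force: [-0.1, -0.1, -1.0]
width: 0.0238
```

```bash
python3 -c "
from h import *
go([.469,.099,.058],18.4)"
```

```text
pos [0.501  0.1038 0.0583] F [-0.1 -0.1 -1. ] w 0.0238 toolz [-0.174  0.485 -0.857] tilt 31.0 az 110 x [ 0.947  0.322 -0.01 ] y [ 0.271 -0.813 -0.516] t 21.05
  move [-0.0636 -0.0092  0.0069] twist 0.0 q [-0.24  0.49  1.84  0.48  1.18  0.73]
```

>>> step_arm --moves '[0.002, 0, 0, 0, 1, 0.002, 0, 0, 0, 1]'

```text
clock: 21.25
position: [0.5011, 0.1041, 0.0582]
ee_rot: [-0.263, 0.951, 0.156, -0.049]
contact_force: [-2.3, -0.9, -0.5]
width: 0.0237
```

>>> step_arm --moves '[0.002, 0, 0, 0, 1, 0.002, 0, 0, 0, 1]'

```text
clock: 21.45
position: [0.5012, 0.1043, 0.0581]
ee_rot: [-0.263, 0.951, 0.156, -0.05]
contact_force: [-4.7, -2.1, 0.1]
width: 0.0236
```

```bash
python3 -c "
from h import *
import pickle
im=shot('wrist','w9.png'); pickle.dump(im,open('w9.pkl','wb'))
go([.469,.099,.058],18.4)
for n in ('w8','w9'):
    g=cv2.cvtColor(pickle.load(open(n+'.pkl','rb'))['frame'],cv2.COLOR_BGR2GRAY)
    print(n,'column 251 (tooth) rows 130-165',g[130:165,251]); print('crest col',g[130:165,241])"
```

```text
pos [0.5012 0.1043 0.0581] F [-4.8 -1.6 -0.9] w 0.024 toolz [-0.177  0.485 -0.856] tilt 31.1 az 110 x [ 0.946  0.323 -0.013] y [ 0.27  -0.813 -0.516] t 21.5
  move [-0.0644 -0.0087  0.0064] twist -0.0001 q [-0.24  0.49  1.83  0.48  1.18  0.74]
w8 column 251 (tooth) rows 130-165 [ 88  83  82  79  72  65  54  25  17  18  17  12  17  18  17  16  17  16
  16  95 117 131 145 154 149 154 161 107  86 201 243 246 246 246 247]
crest col [ 91 107 107 104 102  98  97  95  91  88  85  84  88  86  91  50  24  15
  17  15  16  19  14  13  19  18  16  57  80 197 242 248 247 246 248]
w9 column 251 (tooth) rows 130-165 [153 152 146 146 139 135 129 123 121 114 109 107 100  92  88  84  82  78
  69  59  86  95 101 109 114 118 122 106  80 186 227 245 246 245 247]
crest col [124 125 123 125 122 100  93  94  96  93  96  95  94  95  92 109 109 108
 103 101 100  96  92  89  85  82  84  88  80 185 228 246 247 246 247]
```

Contact at about 5 N, with no dark gap left between crests and comb. I'll press lightly and hold.

>>> step_arm --moves '[0.002, 0, 0, 0, 1, 0.002, 0, 0, 0, 1, 0.002, 0, 0, 0, 1, 0.002, 0, 0, 0, 1, 0.002, 0, 0, 0, 1]'

```text
clock: 22.0
position: [0.5012, 0.1045, 0.058]
ee_rot: [-0.263, 0.951, 0.156, -0.051]
contact_force: [-6.2, -3.3, 0.0]
width: 0.0237
```

```bash
python3 -c "
from h import *
import pickle
im=shot('wrist','w10.png'); pickle.dump(im,open('w10.pkl','wb'))
go([.469,.099,.058],18.4)
for n in ('w8','w9','w10'):
    g=cv2.cvtColor(pickle.load(open(n+'.pkl','rb'))['frame'],cv2.COLOR_BGR2GRAY)
    print(n,'dark px per row',(g[140:160,168:336]<35).sum(1))
cv2.imwrite('pics/w10c.png',cv2.resize(im['frame'][30:190,130:380],None,fx=3,fy=3,interpolation=cv2.INTER_CUBIC))"
```

```text
pos [0.5013 0.1045 0.058 ] F [-5.7 -4.1  0.5] w 0.0235 toolz [-0.179  0.485 -0.856] tilt 31.1 az 110 x [ 0.946  0.324 -0.015] y [ 0.27  -0.813 -0.517] t 22.05
  move [-0.0646 -0.0085  0.0062] twist -0.0001 q [-0.24  0.49  1.83  0.48  1.18  0.74]
w8 dark px per row [ 61  70  80  88 101 123 168 168 158 107  92  81  74  63  58  50  40   3
   0   0]
w9 dark px per row [0 0 0 0 0 0 0 0 0 0 1 0 1 0 1 0 1 0 0 0]
w10 dark px per row [0 0 0 0 0 0 0 0 0 0 0 1 0 1 0 1 0 0 0 0]
```

>>> step_arm --moves '[0, 0, 0, 0, 1, 0, 0, 0, 0, 1, 0, 0, 0, 0, 1, 0, 0, 0, 0, 1, 0, 0, 0, 0, 1]'

```text
clock: 22.55
position: [0.5012, 0.1045, 0.058]
ee_rot: [-0.263, 0.951, 0.156, -0.051]
contact_force: [-6.1, -3.0, 0.0]
width: 0.0238
```

>>> step_arm --moves '[0, 0, 0, 0, 1, 0, 0, 0, 0, 1, 0, 0, 0, 0, 1, 0, 0, 0, 0, 1, 0, 0, 0, 0, 1]'

```text
clock: 23.05
position: [0.5012, 0.1045, 0.058]
ee_rot: [-0.263, 0.951, 0.156, -0.051]
contact_force: [-6.6, -3.8, -0.3]
width: 0.0236
```

The row between crests and comb shows no dark pixels along the whole comb (168 in the approach picture). Depth stayed fixed under about 7 N for over 1.5 s, so this leaf fits. Now retreat, then untilt by pushing out on the opposite side (azimuth about -70°).

>>> step_arm --moves '[-0.02, 0, 0, 0, 1, -0.06, 0, 0, 0, 1, -0.1, 0, -0.03, 0, 1, -0.1, 0, -0.12, 0, 1, -0.1, 0, -0.2, 0, 1]'

```text
clock: 23.55
position: [0.4737, 0.0398, 0.1455]
ee_rot: [-0.263, 0.951, 0.155, -0.048]
contact_force: [2.2, -0.2, -1.5]
width: 0.0239
```

```bash
python3 -c "
from h import *
plan([.25,-.65,.50],25)
im=shot('top'); print([onz(im,u,v,.022).round(3) for u,v in ((293,177),(327,177),(329,218),(295,219))])
f=im['frame'];hsv=cv2.cvtColor(f,cv2.COLOR_BGR2HSV)
m=((hsv[...,1]<40)&(hsv[...,2]>120)).astype(np.uint8); m[:165]=0;m[230:]=0;m[:,:280]=0;m[:,340:]=0
c=max(cv2.findContours(m,0,2)[0],key=cv2.contourArea); W=np.array([onz(im,*q[0],.02)[:2]for q in c],np.float32); print(cv2.minAreaRect(W*1000))"
```

```text
pos [0.4737 0.0398 0.1455] F [ 2.2 -0.2 -1.5] w 0.0239 toolz [-0.173  0.486 -0.857] tilt 31.1 az 110 x [ 0.947  0.32  -0.01 ] y [ 0.27  -0.813 -0.516] t 23.55
  move [-0.8726  0.6353 -1.2003] twist -0.0316 q [-0.37  0.36  1.78  0.41  1.39  0.72]
  call [-0.218  0.159 -0.3  ] -0.0079
  call [-0.222  0.153 -0.3  ] -0.0079
  call [-0.226  0.148 -0.3  ] -0.0079
  call [-0.229  0.142 -0.3  ] -0.0079
[array([ 0.713, -0.123,  0.022]), array([ 0.717, -0.255,  0.022]), array([ 0.557, -0.265,  0.022]), array([ 0.55 , -0.134,  0.022])]
((640.98681640625, -192.38345336914062), (156.08718872070312, 135.91073608398438), 1.4181824922561646)
```

>>> step_arm --moves '[-0.218, 0.159, -0.3, 0, 1, -0.218, 0.159, -0.3, 0, 1, -0.218, 0.159, -0.3, 0, 1, -0.218, 0.159, -0.3, 0, 1, -0.218, 0.159, -0.3, 0, 1]'

```text
clock: 24.1
position: [0.4194, -0.1377, 0.2348]
ee_rot: [-0.26, 0.952, 0.154, -0.045]
contact_force: [0.8, 0.3, -1.9]
width: 0.0233
```

>>> step_arm --moves '[-0.218, 0.159, -0.3, 0, 1, -0.218, 0.159, -0.3, 0, 1, -0.218, 0.159, -0.3, 0, 1, -0.218, 0.159, -0.3, 0, 1, -0.218, 0.159, -0.3, 0, 1]'

```text
clock: 24.6
position: [0.3629, -0.3096, 0.3225]
ee_rot: [-0.26, 0.952, 0.154, -0.047]
contact_force: [0.0, 0.4, -2.1]
width: 0.0232
```

>>> step_arm --moves '[-0.218, 0.159, -0.3, 0, 1, -0.218, 0.159, -0.3, 0, 1, -0.218, 0.159, -0.3, 0, 1, -0.218, 0.159, -0.3, 0, 1, -0.218, 0.159, -0.3, 0, 1]'

```text
clock: 25.1
position: [0.3069, -0.4818, 0.4096]
ee_rot: [-0.261, 0.952, 0.154, -0.047]
contact_force: [0.4, -0.7, -2.7]
width: 0.0237
```

>>> step_arm --moves '[-0.218, 0.159, -0.3, 0, 1, -0.218, 0.159, -0.3, 0, 1, -0.218, 0.159, -0.3, 0, 1, -0.218, 0.159, -0.3, 0, 1, -0.218, 0.159, -0.3, 0, 1]'

```text
clock: 25.6
position: [0.2328, -0.595, 0.4736]
ee_rot: [-0.272, 0.949, 0.155, -0.047]
contact_force: [-0.4, 0.2, -0.5]
width: 0.0233
```

```bash
python3 -c "
from h import *
go([.33,-.87,.50])"
```

```text
pos [ 0.2328 -0.595   0.4736] F [-0.4  0.2 -0.5] w 0.0233 toolz [-0.173  0.502 -0.847] tilt 32.1 az 109 x [ 0.948  0.319 -0.005] y [ 0.268 -0.804 -0.531] t 25.6
  move [ 0.0086  0.4663 -0.3544] twist 0 q [-1.29  0.77  0.23 -0.07  2.71 -0.1 ]
```

>>> step_arm --moves '[-0.02, -0.83, -0.54, 0, 1, -0.02, -0.83, -0.54, 0, 1, -0.02, -0.83, -0.54, 0, 1, -0.02, -0.83, -0.54, 0, 1]'

```text
clock: 26.0
position: [0.2111, -0.565, 0.5344]
ee_rot: [-0.225, 0.96, 0.16, -0.047]
contact_force: [-0.9, 0.1, -1.6]
width: 0.0235
```

```bash
python3 -c "
from h import *
go([.33,-.87,.50])"
```

```text
pos [ 0.2111 -0.565   0.5344] F [-0.9  0.1 -1.6] w 0.0235 toolz [-0.162  0.417 -0.894] tilt 26.6 az 111 x [ 0.945  0.328 -0.019] y [ 0.285 -0.848 -0.447] t 26.0
  move [ 0.026   0.6158 -0.2314] twist 0 q [-1.3   0.67  0.22 -0.11  2.71 -0.15]
```

>>> step_arm --moves '[-0.02, -0.78, -0.62, 0, 1, -0.02, -0.78, -0.62, 0, 1, -0.02, -0.78, -0.62, 0, 1, -0.02, -0.78, -0.62, 0, 1, -0.02, -0.78, -0.62, 0, 1]'

```text
clock: 26.5
position: [0.175, -0.5359, 0.5872]
ee_rot: [-0.184, 0.968, 0.163, -0.051]
contact_force: [0.4, 0.2, -1.6]
width: 0.0237
```

>>> step_arm --moves '[-0.02, -0.7, -0.7, 0, 1, -0.02, -0.7, -0.7, 0, 1, -0.02, -0.7, -0.7, 0, 1, -0.02, -0.7, -0.7, 0, 1, -0.02, -0.7, -0.7, 0, 1]'

```text
clock: 27.0
position: [0.1293, -0.4997, 0.6396]
ee_rot: [-0.143, 0.974, 0.168, -0.06]
contact_force: [0.6, -0.5, -1.1]
width: 0.0235
```

```bash
python3 -c "
from h import *
go([.33,-.87,.50])"
```

```text
pos [ 0.1293 -0.4997  0.6396] F [ 0.6 -0.5 -1.1] w 0.0235 toolz [-0.166  0.258 -0.952] tilt 17.9 az 123 x [ 0.936  0.344 -0.07 ] y [ 0.309 -0.903 -0.299] t 27.0
  move [0.1405 0.8762 0.0078] twist 0 q [-1.38  0.49  0.22 -0.27  2.71 -0.38]
```

>>> step_arm --moves '[0.71, -0.25, -0.66, 0, 1, 0.71, -0.25, -0.66, 0, 1, 0.71, -0.25, -0.66, 0, 1, 0.71, -0.25, -0.66, 0, 1, 0.71, -0.25, -0.66, 0, 1]'

```text
clock: 27.5
position: [0.2732, -0.4319, 0.6475]
ee_rot: [-0.118, 0.977, 0.169, -0.055]
contact_force: [0.0, 0.2, -1.3]
width: 0.0234
```

```bash
python3 -c "
from h import *
go([.33,-.87,.50])"
```

```text
pos [ 0.2732 -0.4319  0.6475] F [ 0.   0.2 -1.3] w 0.0234 toolz [-0.147  0.211 -0.966] tilt 14.9 az 125 x [ 0.937  0.343 -0.068] y [ 0.318 -0.915 -0.249] t 27.5
  move [-0.1745  0.9112  0.083 ] twist 0 q [-1.12  0.47  0.22 -0.09  2.71  0.03]
```

>>> step_arm --moves '[-0.02, -0.48, -0.85, 0, 1, -0.02, -0.48, -0.85, 0, 1, -0.02, -0.48, -0.85, 0, 1, -0.02, -0.48, -0.85, 0, 1, -0.02, -0.48, -0.85, 0, 1]'

```text
clock: 28.0
position: [0.259, -0.3936, 0.6843]
ee_rot: [-0.081, 0.981, 0.17, -0.048]
contact_force: [1.0, -0.5, -0.9]
width: 0.0232
```

>>> step_arm --moves '[0.02, -0.44, -0.87, 0, 1, 0.02, -0.44, -0.87, 0, 1, 0.02, -0.44, -0.87, 0, 1, 0.02, -0.44, -0.87, 0, 1, 0.02, -0.44, -0.87, 0, 1]'

```text
clock: 28.5
position: [0.2555, -0.3496, 0.7149]
ee_rot: [-0.047, 0.983, 0.172, -0.04]
contact_force: [0.4, 0.4, -1.3]
width: 0.0238
```

```bash
python3 -c "
from h import *
go([.33,-.87,.50])"
```

```text
pos [ 0.2555 -0.3496  0.7149] F [ 0.4  0.4 -1.3] w 0.0238 toolz [-0.095  0.078 -0.992] tilt 7.1 az 140 x [ 0.937  0.343 -0.063] y [ 0.335 -0.936 -0.106] t 28.5
  move [-0.1902  1.0698  0.331 ] twist 0 q [-1.06  0.32  0.22 -0.11  2.71  0.06]
```

>>> step_arm --moves '[0.5, -0.29, -0.76, 0, 1, 0.5, -0.29, -0.76, 0, 1, 0.5, -0.29, -0.76, 0, 1, 0.5, -0.29, -0.76, 0, 1]'

```text
clock: 28.9
position: [0.3233, -0.2639, 0.7273]
ee_rot: [-0.03, 0.984, 0.173, -0.03]
contact_force: [-0.4, 0.9, -2.6]
width: 0.0237
```

```bash
python3 -c "
from h import *
go([.33,-.87,.50])"
```

```text
pos [ 0.3233 -0.2639  0.7273] F [-0.4  0.9 -2.6] w 0.0237 toolz [-0.069  0.049 -0.996] tilt 4.9 az 145 x [ 0.938  0.342 -0.048] y [ 0.339 -0.938 -0.07 ] t 28.9
  move [-0.3802  1.1737  0.3927] twist 0 q [-0.84  0.29  0.22 -0.04  2.71  0.35]
```

>>> step_arm --moves '[0.1, -0.2, -0.93, 0, 1, 0.1, -0.2, -0.93, 0, 1, 0.1, -0.2, -0.93, 0, 1, 0.1, -0.2, -0.93, 0, 1]'

```text
clock: 29.3
position: [0.3205, -0.2206, 0.7465]
ee_rot: [-0.01, 0.985, 0.173, -0.016]
contact_force: [0.8, 0.4, -1.1]
width: 0.0235
```

```bash
python3 -c "
from h import *
plan([.62,-.20,.25],3)"
```

```text
pos [ 0.3205 -0.2206  0.7465] F [ 0.8  0.4 -1.1] w 0.0235 toolz [-0.035  0.014 -0.999] tilt 2.1 az 158 x [ 0.94   0.341 -0.028] y [ 0.34  -0.94  -0.025] t 29.3
  move [0.6046 0.1896 0.9722] twist 0.0938 q [-0.77  0.25  0.22 -0.03  2.71  0.42]
  call [0.202 0.063 0.324] 0.0313
  call [0.207 0.043 0.324] 0.0313
  call [0.21  0.023 0.324] 0.0313
```

>>> step_arm --moves '[0.202, 0.063, 0.324, 0.0313, 1, 0.202, 0.063, 0.324, 0.0313, 1, 0.202, 0.063, 0.324, 0.0313, 1, 0.202, 0.063, 0.324, 0.0313, 1, 0.202, 0.063, 0.324, 0.0313, 1]'

```text
clock: 29.8
position: [0.4219, -0.2133, 0.5709]
ee_rot: [-0.017, 0.992, 0.125, -0.024]
contact_force: [-0.2, -1.2, -2.5]
width: 0.0237
```

>>> step_arm --moves '[0.207, 0.043, 0.324, 0.0313, 1, 0.207, 0.043, 0.324, 0.0313, 1, 0.207, 0.043, 0.324, 0.0313, 1, 0.207, 0.043, 0.324, 0.0313, 1, 0.207, 0.043, 0.324, 0.0313, 1]'

```text
clock: 30.3
position: [0.5215, -0.2069, 0.4096]
ee_rot: [-0.012, 0.997, 0.076, -0.021]
contact_force: [-0.8, -0.4, -2.5]
width: 0.0238
```

>>> step_arm --moves '[0.21, 0.023, 0.324, 0.0313, 1, 0.21, 0.023, 0.324, 0.0313, 1, 0.21, 0.023, 0.324, 0.0313, 1, 0.21, 0.023, 0.324, 0.0313, 1, 0.21, 0.023, 0.324, 0.0313, 1]'

```text
clock: 30.8
position: [0.6208, -0.2001, 0.2447]
ee_rot: [-0.01, 0.999, 0.027, -0.021]
contact_force: [-0.6, -0.2, -2.0]
width: 0.0235
```

```bash
python3 - <<'E'
from h import *
im=shot('wrist','w11.png')
hsv=cv2.cvtColor(im['frame'],cv2.COLOR_BGR2HSV)
s=im['state']; M=rot(s['ee_rot'])
for n,P in (('trayC',[.639,-.193,.022]),('c1',[.719,-.128,.022]),('c2',[.719,-.258,.022]),('c3',[.559,-.258,.022]),('c4',[.559,-.128,.022])): print(n,proj(im,P).round(0))
g=hsv[...,2]; print('row60 v',g[60,::16]); print('row30 v',g[30,::16])
go([.63,-.1935,.06],3)
E
```

```text
trayC [251. 144.]
c1 [196.  69.]
c2 [313.  75.]
c3 [297. 207.]
c4 [198. 202.]
row60 v [ 20  23  22  25  21  23  20  21  20  23  25  20  26  22  24  22  26  22
  24  25  23  25  23  23  23  24  22  23 231 227  18  56]
row30 v [19 19 22 21 19 24 23 23 22 20 24 20 25 22 21 21 24 19 23 22 23 23 25 23
 18 21 22 20 19 20 22 24]
pos [ 0.6205 -0.2007  0.248 ] F [-0.4  0.1 -0.4] w 0.0235 toolz [-0.04   0.016 -0.999] tilt 2.5 az 158 x [ 0.998  0.053 -0.039] y [ 0.053 -0.998 -0.018] t 30.85
  move [ 0.0343 -0.0064  0.3751] twist 0.0001 q [-0.42  0.41  1.29 -0.    1.48  1.1 ]
```

View pics/w11.png

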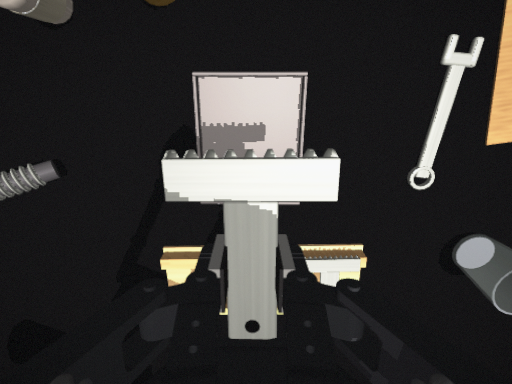

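The tray's top edge is at row 73 from x = 194 to 307 (predicted 196 to 313), and its near edge is at about row 203. The leaf is centred on it and square. Descending.

>>> step_arm --moves '[0.034, -0.006, 0.1, 0, 1, 0.034, -0.006, 0.2, 0, 1, 0.034, -0.006, 0.29, 0, 1, 0.034, -0.006, 0.375, 0, 1, 0.034, -0.006, 0.375, 0, 1]'

```text
clock: 31.35
position: [0.6273, -0.1931, 0.0587]
ee_rot: [-0.01, 0.999, 0.026, -0.022]
contact_force: [-1.1, 0.2, -1.4]
width: 0.0233
```

```bash
python3 -c "
from h import *
go([.63,-.1935,.022],3)"
```

```text
pos [ 0.6273 -0.1931  0.0587] F [-1.1  0.2 -1.4] w 0.0233 toolz [-0.044  0.018 -0.999] tilt 2.7 az 158 x [ 0.998  0.053 -0.043] y [ 0.052 -0.998 -0.02 ] t 31.35
  move [0.0086 0.0026 0.0731] twist -0.0002 q [-0.4   0.56  1.53 -0.    1.1   1.11]
```

>>> step_arm --moves '[0.006, 0.002, 0.03, 0, 1, 0.006, 0.002, 0.055, 0, 1, 0.006, 0.002, 0.071, 0, 1, 0.006, 0.002, 0.071, 0, 1]'

```text
clock: 31.75
position: [0.6318, -0.1934, 0.0253]
ee_rot: [-0.008, 0.999, 0.027, -0.018]
contact_force: [-0.0, -0.1, -1.5]
width: 0.0232
```

>>> step_arm --moves '[0, 0, 0, 0, 0, 0, 0, 0, 0, 0, 0, 0, 0, 0, 0, 0, 0, 0, 0, 0]'

```text
clock: 32.15
position: [0.6324, -0.1934, 0.0258]
ee_rot: [-0.008, 0.999, 0.027, -0.017]
contact_force: [0.6, -0.3, -0.4]
width: 0.0426
```

>>> step_arm --moves '[0, 0, -0.04, 0, 0, 0, 0, -0.12, 0, 0, 0, 0, -0.2, 0, 0, 0, 0, -0.3, 0, 0, 0, 0, -0.4, 0, 0]'

```text
clock: 32.65
position: [0.6389, -0.1963, 0.2269]
ee_rot: [-0.008, 0.999, 0.027, -0.018]
contact_force: [1.0, -0.1, -0.1]
width: 0.0427
```

>>> step_arm --moves '[-0.1, 0, 0, 0, 0, -0.2, 0, 0, 0, 0, -0.2, 0, 0, 0, 0]'

```text
clock: 32.95
position: [0.5323, -0.2003, 0.2288]
ee_rot: [-0.009, 0.999, 0.026, -0.021]
contact_force: [1.3, -0.2, 0.5]
width: 0.0429
```

```bash
python3 - <<'E'
from h import *
im=shot('wrist','w12.png'); go([.5,-.2,.3])
s=cv2.cvtColor(im['frame'],cv2.COLOR_BGR2HSV)
def show(P,Q,z,n):
    m=((s[...,1]<60)&(s[...,2]>200)).astype(np.uint8)
    k,l,st,ce=cv2.connectedComponentsWithStats(m)
    for i in range(1,k):
        if st[i,4]>250: print(st[i],ce[i].round(0),onz(im,*ce[i],.01).round(3))
show(0,0,0,0)
for P in ([.563,-.132,.022],[.711,-.124,.022],[.719,-.254,.022],[.559,-.258,.022]): print(proj(im,P).round(0))
E
```

```text
pos [ 0.5362 -0.2011  0.2292] F [ 0.1 -0.8  0.4] w 0.0426 toolz [-0.038  0.016 -0.999] tilt 2.4 az 157 x [ 0.998  0.052 -0.037] y [ 0.051 -0.999 -0.018] t 33.0
  move [-0.0773 -0.0085 -0.1387] twist 0 q [-0.48  0.3   1.51 -0.    1.37  1.04]
[  198     0   112   133 13094] [254.  67.] [ 0.635 -0.193  0.01 ]
[ 436    0   56  121 1610] [465.  58.] [ 0.654 -0.417  0.01 ]
[261 191 119   6 382] [321. 193.] [ 0.493 -0.286  0.01 ]
[ 306  203   72   69 2534] [347. 229.] [ 0.444 -0.326  0.01 ]
[ 249  204   76   68 2474] [281. 231.] [ 0.436 -0.24   0.01 ]
[216 232  40  18 402] [239. 242.] [ 0.416 -0.184  0.01 ]
[197. 132.]
[186. -24.]
[323. -27.]
[307. 142.]
```

The viewer's limit is reached, so I'll check the rest by numbers, from a pose with the whole tray in view.

>>> step_arm --moves '[-0.1, 0, -0.08, 0, 0, -0.14, 0, -0.1, 0, 0, -0.14, 0, -0.1, 0, 0]'

```text
clock: 33.3
position: [0.4708, -0.2071, 0.2846]
ee_rot: [-0.006, 1.0, 0.026, -0.016]
contact_force: [1.5, -0.3, -0.4]
width: 0.0425
```

```bash
python3 - <<'E'
from h import *
im=shot('wrist','w13.png'); go([.5,-.2,.3])
C=np.array([.639,-.193]); a=np.radians(3); ex=np.array([np.cos(a),np.sin(a)]); ey=np.array([-ex[1],ex[0]])
# ascii map of value over tray interior at z=.009 (leaf top), 6 mm grid
f=im['frame'].astype(int)
for n,k in (('V',0),('S',1)):
  print(n)
  for X in np.arange(.08,-.081,-.008):
    r=[]
    for Y in np.arange(.064,-.065,-.008):
        P=np.r_[C+ex*X+ey*Y,.009]; u,v=proj(im,P).round().astype(int)
        if 0<=u<512 and 0<=v<384:
            b=f[v,u]; r.append('%3d'%(b.max() if k==0 else b.max()-b.min()))
        else: r.append(' --')
    print('%4d'%(X*1e3),' '.join(r))
E
```

```text
pos [ 0.4721 -0.2069  0.2831] F [0.6 0.1 0.2] w 0.043 toolz [-0.032  0.013 -0.999] tilt 2.0 az 157 x [ 0.998  0.052 -0.031] y [ 0.052 -0.999 -0.015] t 33.35
  move [ 0.0553 -0.0114 -0.0354] twist 0 q [-0.54  0.18  1.54 -0.01  1.46  0.97]
V
  80  --  --  --  --  --  --  --  --  --  --  --  --  --  --  --  --  --
  72  --  --  --  --  --  --  --  --  --  --  --  --  --  --  --  --  --
  64  --  --  --  --  --  --  --  --  --  --  --  --  --  --  --  --  --
  56  --  --  --  --  --  --  --  --  --  --  --  --  --  --  --  --  --
  48  --  --  --  --  --  --  --  --  --  --  --  --  --  --  --  --  --
  40  --  --  --  --  --  --  --  --  --  --  --  --  --  --  --  --  --
  32  --  --  --  --  --  --  --  --  --  --  --  --  --  --  --  --  --
  24  --  --  --  --  --  --  --  --  --  --  --  --  --  --  --  --  --
  16  --  --  --  --  --  --  --  --  --  --  --  --  --  --  --  --  --
   8  73 197 198 201 204 203 207 242 244 244 210 210 210 210 210 207 182
   0  47 200 202 205 206 208 210 244 245 247 213 212 213 215 212 116 153
  -7  62 203 203 206 208 211 211 246 246 247 218 216 216 
[... 1507 characters left out ...]
 15   4   5   5  17  15  16  17  15  17  16
 -15   5  15  14  14  16  16  16   5   5   5  16  16  16  16  18  15  13
 -23   2  16  16  16  16  16  16   5   5   5  17  16  15  14  16  16  14
 -31   6  16  16  16  17  17  16   4   5   4  15  15  16  14  15   8  14
 -39   4  15  17  15  16  15  15   4   8   5  14  13  14  14  13  15  11
 -47   5  16  17  16  17  16  15   5   5   5  14  13  14  13  13  15  14
 -55   3  16  17  15  16  14  14  14  15  14  13  12  13  13  13  17  15
 -63   3  16  17  15  17  15  15  15  14  13  13  13  12  12  13  17  14
 -71   5  15  18  16  16  16  15  14  14  15  14  13  12  13  12   8  14
 -79   1   2   5   2   1   4   3   3   1   2   3   2   5   1   0   0   2
```

```bash
python3 - <<'E'
from h import *
import pickle
im=cv2.imread('pics/w13.png'); s=cv2.cvtColor(im,cv2.COLOR_BGR2HSV)
I=shot('wrist')
m=((s[...,1]<30)&(s[...,2]>200)).astype(np.uint8); k,l,st,ce=cv2.connectedComponentsWithStats(m)
for i in range(1,k):
    if st[i,4]>400: print(st[i],onz(I,*ce[i],.033).round(3),cv2.minAreaRect(np.argwhere(l==i)[:,::-1].astype(np.float32))[1:])
A=cv2.cvtColor(pickle.load(open('top0.pkl','rb'))['frame'],cv2.COLOR_BGR2GRAY).astype(int); t=shot('top'); B=cv2.cvtColor(t['frame'],cv2.COLOR_BGR2GRAY).astype(int)
d=(abs(A-B)>40).astype(np.uint8); k,l,st,ce=cv2.connectedComponentsWithStats(d)
print([ (st[i].tolist(),onz(t,*ce[i],.02)[:2].round(2).tolist()) for i in range(1,k) if st[i,4]>8])
E
```

```text
[ 201    0   98   81 7234] [ 0.608 -0.194  0.033] ((80.0, 97.0), 90.0)
[415   0  34  68 800] [ 0.625 -0.402  0.033] ((22.64609718322754, 72.05738830566406), 21.991130828857422)
[ 303  145   61   69 1790] [ 0.459 -0.312  0.033] ((67.3348388671875, 60.53217315673828), 87.79740142822266)
[236 146  60  18 708] [ 0.477 -0.226  0.033] ((17.0, 59.0), 90.0)
[255 174  19  40 618] [ 0.418 -0.223  0.033] ((17.756807327270508, 39.11161422729492), 1.9091522693634033)
[([236, 216, 136, 168, 6351], [0.23, -0.17]), ([30, 303, 117, 81, 3643], [0.03, 0.68]), ([101, 318, 10, 8, 41], [0.14, 0.59]), ([183, 323, 66, 61, 2251], [0.0, 0.17]), ([231, 333, 25, 32, 304], [0.06, 0.06]), ([248, 347, 16, 17, 106], [0.03, 0.0])]
```

```bash
python3 -c "
from h import *
print(job.sign_off()); print(manip.get_state()['clock'])"
```

```text
the job is handed in; nothing more can be done
None
the job is handed in; nothing more can be done
```

The leaf that fits the middle stool has a pitch of about 8.9 mm. It now lies flat in the grey tray, and the job was handed in at about 33 s of the 72 s allowed.

- **Choosing the leaf:** From the wrist camera the thread measured about 8.9 mm. The leaves measured about 8.9, 10 to 11 and 6.9 mm. I tried only the 8.9 mm leaf (the one at y ≈ -0.13), because it went home on the first try.
- **Tilting the tool:** The commands cannot tilt the tool, so I pushed it past its reach limit. That leaned it 31° to match the spindle slope, and I took the lean back the same way before placing the leaf. Joints 3 and 5 sat at their printed limits (0.22 and 2.71) while I did this.
- **Fit check:** The teeth went the full groove depth, with no gap left along the comb. It did not move in further under about 7 N, held for roughly 1.5 s. My own position estimate put the comb 10.5 mm from the axis, not the nominal 12.5 mm. I put that 2 mm down to error in the estimated spindle position; a wrong leaf would stop at about 16 mm.
- **Final checks:** The wrist picture shows the leaf's tang flat inside the tray. The comb head was outside that frame. The other two leaves are still across the battens, and the only changes in the top view since the start were around the arm. I made these last checks by numbers because the picture viewer had reached its limit, so I did not see the placed leaf by eye.

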